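Swing the sample tray on its pin, load it and swing it over

ROBOT

A 6-joint arm with a two-finger parallel gripper is mounted at the origin on a cart in front of the work surface, level with it; the furniture and walls round the work are solid. World frame = base frame: x ahead of the robot, y to its left, z up, the work surface at z = 0. Lengths are in m, angles in degrees, forces in N, time in s.
With the tool pointing down it reaches from about 0.375 to 0.9 m from the base axis. Payload 3.1 kg.
Tool frame: the origin (TCP) lies on the centre line of the jaws, within the pads' length; the fingertips stand 25 mm ahead of it and the grasp point (between the pads) lies 6 mm ahead of it; z points along the fingers, y is the line along which they close (so a half turn about z gives the same grasp; the last joint's range is limited). The gripper opens to 87 mm and grips with 3 to 60 N. Pads are 19 mm wide; open, the fingers measure 117 mm over their backs; the gripper's body (75 mm by 190 mm) begins 51 mm behind the grasp point.
Start: joints at [67.065, 30.224, 82.088, -0, 67.689, -10.227], TCP at [0.137, 0.61, 0.248] pointing down, gripper open.
Joint ranges: [-176.69, 176.69], [-43.24, 126.21], [12.49, 139.97], [-82, 262], [0, 151.66], [-163.58, 163.58]. Speed limits (degrees/s): [159.86, 159.86, 180, 180, 180, 180].

INTERFACE

Orientations are given as a 3x3 rotation matrix whose columns are the frame's x, y, z axes.
In Python, from rig import * gives the robot as it stands.
- The arm moves only by the tool step_arm, never from a script. Its argument "steps" is a list of rows, each a list of 7 numbers: the shift along the tool's x, y, z normalised to -1 to 1, where 1 is 0.3 m, then the turn, a rotation vector about the tool's x, y, z normalised to -1 to 1, where 1 is 45 degrees, then the gripper's target within -1 to 1 (shut at 1, half-way at 0, fully open at -1). A call has 1 to 8 rows; each row is the pose to reach, as a shift and turn from the pose commanded when the call began, along the tool's axes at that moment; what a row does not reach only later rows make up. A row lasts 1/12 s, in which the tool goes at most 41.7 mm and 7.16 degrees, less where a joint would pass 70% of its speed; a pose out of reach is approached as far as the arm can. A call with a number of a shift or a turn outside -1 to 1 is refused whole. A call with a gripper value outside its range is refused whole. The fingers move at their own pace and stop on an object; the grip force is fixed at half the most. Time passes only in rows, so rows that repeat a pose let the fingers close. It gives the time, the measured TCP pose, the force, the opening and the grip force at its end, in the units of the state.
- read_state(): the state, without advancing time (a new reading comes with each control period).
- capture(name): name is "scene" or "side" or "wrist"; returns a dict with "image" (400x640x3 uint8, red, green, blue), "vertical_fov" (degrees; the focal length in pixels is half the picture's height over the tangent of half this angle, whatever the lens; pixels are square), "cx", "cy" (the principal point, pixels), "world_from_camera" (4x4, takes a point from camera to world coordinates); the wrist camera has in their place "T_tool_cam" (4x4, takes a point from camera to tool coordinates, whose origin is the TCP and whose axes are the flange's). Camera axes: x right, y down, z forward; pixel columns grow to the right and rows downward; lengths in m; the calibration is good to about 2 mm. A picture is of the moment at which its call begins: read the wrist's pose just before it. There is no depth.
- hand_in(): hands the job in; it is judged then, once.
The state is a dict: "time_s": time; "joint_positions": joint angles; "qvel": joint speeds; "tau": joint torques, N m; "position": TCP position; "tcp_rot": TCP orientation; "force": force on the tool from outside, world axes, zero at the start; "moment": the same for the moment, N m; "opening": opening from 0.0 (shut) to 1.0 (fully open); "grasp_force": force on a finger pad.
Only numpy, scipy, OpenCV 4.12 (cv2) and the standard library are available. Lean on these libraries where they do the work, as an engineer would, in place of code of your own. Each camera call takes 0.05 s, during which the arm holds its last target. There are 200 camera calls.

TASK

Push the flat pocket tray round against its fixed pivot pin until it lies against the pin and the right-hand stop. Then stand the sample tins that are there in the tray's pockets, each in the pocket of its own size, strictly in order from the smallest tin to the largest, and at last push the loaded tray round against the same pin until it lies against the pin and the left-hand stop, with every tin still upright and fully down in its pocket. Keep the tray flat on the bench throughout, put any tin that gets knocked aside back in its place, and leave everything else alone.

Things in the scene. Friction and masses are not known exactly. Their poses are not given: they have to be found in the camera images.
- pin (a point): centre of the top of the fixed steel pivot pin, 14 mm in diameter and 18 mm tall, that stands on the robot's side of a low steel rail (10 mm high) screwed to the bench. Its axes are the fixture's: x points away from the robot across the rail, y along the rail to the left, z up
- stop_left (a point): left stop: axis, 7 mm above the bench, of the fixed round rubber-covered post (12 mm in diameter, 18 mm tall) in front of the left (+y) end of the rail. It lies 39 mm further along the fixture's x than the pin and 98 mm to its left. Pushing the tray's near edge towards its left end, away from the robot, swings it about the pin to this stop, at a heading of -0.30 rad to the fixture
- stop_right (a point): right stop: the like post at the right (-y) end of the rail, 39 mm further along x than the pin and 98 mm to its right; touched at a heading of the tray of +0.30 rad to the fixture (right end pushed away)
- tray: loose flat plywood tray on the bench, 0.6 kg, 14 mm thick, x -93 (near edge) to +3 mm (far edge), y +-152 mm (left +), with five pockets in a row. In the middle of the far edge a notch, 20 mm wide, 10 mm deep, takes the pin. Origin: underside, on the pin's axis when the pin touches the notch bottom (x = -7 mm) midway. Not held to the pin; slides with ordinary friction
- edge_left (a point): point on the tray's far edge (x = 3 mm, y = +105 mm, half-way up its thickness) that meets the left stop; 6 mm from that stop's axis when they touch
- edge_right (a point): the like point on the far edge (x = 3 mm, y = -105 mm) that meets the right stop
- pocket1 (a point): centre of the floor of the tray's pocket 1 (numbered by 1 small stud beside it), 41 mm in diameter, 9 mm deep, floor 5 mm above the tray's underside, at x = -42 mm, y = +123.0 mm in the tray; for the 36 mm tin
- pocket2 (a point): centre of the floor of the tray's pocket 2 (numbered by 2 small studs beside it), 46 mm in diameter, 9 mm deep, floor 5 mm above the tray's underside, at x = -42 mm, y = +71.5 mm in the tray; for the 41 mm tin
- pocket3 (a point): centre of the floor of the tray's pocket 3 (numbered by 3 small studs beside it), 51 mm in diameter, 9 mm deep, floor 5 mm above the tray's underside, at x = -42 mm, y = +15.0 mm in the tray; for the 46 mm tin
- pocket4 (a point): centre of the floor of the tray's pocket 4 (numbered by 4 small studs beside it), 56 mm in diameter, 9 mm deep, floor 5 mm above the tray's underside, at x = -42 mm, y = -46.5 mm in the tray; for the 51 mm tin
- pocket5 (a point): centre of the floor of the tray's pocket 5 (numbered by 5 small studs beside it), 61 mm in diameter, 9 mm deep, floor 5 mm above the tray's underside, at x = -42 mm, y = -113.0 mm in the tray; for the 56 mm tin
- tin1_mid (a point): centre, half-way up, of the smallest sample tin of the set of five (some may be absent): plain squat metal cylinder, standing upright, 36 mm in diameter and 34 mm tall, 50 g; its z is its axis. Belongs in pocket 1
- tin2_mid (a point): centre, half-way up, of the second smallest sample tin of the set of five (some may be absent): plain squat metal cylinder, standing upright, 41 mm in diameter and 36 mm tall, 70 g; its z is its axis. Belongs in pocket 2
- tin3_mid (a point): centre, half-way up, of the middle sample tin of the set of five (some may be absent): plain squat metal cylinder, standing upright, 46 mm in diameter and 38 mm tall, 90 g; its z is its axis. Belongs in pocket 3
- tin4_mid (a point): centre, half-way up, of the second largest sample tin of the set of five (some may be absent): plain squat metal cylinder, standing upright, 51 mm in diameter and 40 mm tall, 110 g; its z is its axis. Belongs in pocket 4
- tin5_mid (a point): centre, half-way up, of the largest sample tin of the set of five (some may be absent): plain squat metal cylinder, standing upright, 56 mm in diameter and 42 mm tall, 130 g; its z is its axis. Belongs in pocket 5
- toner: bystander, to be left alone: a dropper bottle, 118 mm tall and 42 mm wide; origin under its centre
- flat_brush: bystander, to be left alone: a flat paint brush, 214 mm long along its y, 42 mm wide; origin at its middle
- tape: bystander, to be left alone: a roll of tape, 104 mm across, lying flat; origin under its centre
- marker_a: bystander, to be left alone: a felt marker, 140 mm long along its y, 16 mm wide; origin at its middle
- marker_b: bystander, to be left alone: a felt marker, 140 mm long along its y, 16 mm wide; origin at its middle
Not all that is in view belongs to the job. Leave any blue or brown look-alike of the part that bears tin1_mid alone.

How it is judged (in metres and radians):
On the way, in this order (a step that is already met when the one before it is completed fails the run):
1. the tray lies against the pin and the right-hand stop (horizontal distance between tray and pin below 0.007 m and horizontal distance between edge_right and stop_right below 0.011 m), for 0.2 s.
2. tin 1 stands fully down in pocket 1, released (horizontal distance between tin1_mid and pocket1 below 0.006 m and z of tin1_mid in the frame of tray below 0.025 m and angle between tin1_mid's own z axis and vertical below 0.1 rad and contact force between tin1 and the fingers below 0.1 N), for 0.2 s.
3. tin 2 stands fully down in pocket 2, released (horizontal distance between tin2_mid and pocket2 below 0.006 m and z of tin2_mid in the frame of tray below 0.026 m and angle between tin2_mid's own z axis and vertical below 0.1 rad and contact force between tin2 and the fingers below 0.1 N), for 0.2 s.
4. tin 3 stands fully down in pocket 3, released (horizontal distance between tin3_mid and pocket3 below 0.006 m and z of tin3_mid in the frame of tray below 0.027 m and angle between tin3_mid's own z axis and vertical below 0.1 rad and contact force between tin3 and the fingers below 0.1 N), for 0.2 s.
5. tin 4 stands fully down in pocket 4, released (horizontal distance between tin4_mid and pocket4 below 0.006 m and z of tin4_mid in the frame of tray below 0.028 m and angle between tin4_mid's own z axis and vertical below 0.1 rad and contact force between tin4 and the fingers below 0.1 N), for 0.2 s.
6. tin 5 stands fully down in pocket 5, released (horizontal distance between tin5_mid and pocket5 below 0.006 m and z of tin5_mid in the frame of tray below 0.029 m and angle between tin5_mid's own z axis and vertical below 0.1 rad and contact force between tin5 and the fingers below 0.1 N), for 0.2 s.
7. the loaded tray lies against the pin and the left-hand stop (horizontal distance between tray and pin below 0.007 m and horizontal distance between edge_left and stop_left below 0.011 m and horizontal distance between tin1_mid and pocket1 below 0.006 m and z of tin1_mid in the frame of tray below 0.025 m and angle between each of tin1_mid, tin2_mid, tin3_mid, tin4_mid, tin5_mid's own z axis and vertical below 0.1 rad and horizontal distance between tin2_mid and pocket2 below 0.006 m and z of tin2_mid in the frame of tray below 0.026 m and horizontal distance between tin3_mid and pocket3 below 0.006 m and z of tin3_mid in the frame of tray below 0.027 m and horizontal distance between tin4_mid and pocket4 below 0.006 m and z of tin4_mid in the frame of tray below 0.028 m and horizontal distance between tin5_mid and pocket5 below 0.006 m and z of tin5_mid in the frame of tray below 0.029 m), for 0.2 s.
At the end, for the whole second after the job is handed in: Tray at rest, notch within 7 mm of the pin, far edge against the left stop (edge point within 11 mm of the stop's axis, 6 mm when touching). Every tin present stands at rest in its own pocket: within 6 mm of its centre, upright within 0.1 rad, under 3 mm off its floor (all of step 7 and linear speed of tray below 0.01 m/s and linear speed of each of tin1, tin2, tin3, tin4, tin5 below 0.02 m/s).
It fails at once if the tray is lifted or tipped off the bench (height (world z) of tray above 0.02 m or angle between tray's own z axis and vertical above 0.15 rad).
It fails at once if a bystander is moved more than 3 cm (distance of any of toner, flat_brush, tape, marker_a, marker_b from where it was at the start of the episode above 0.03 m).
Of tin1, tin2, tin3, tin4, tin5 only 3 to 5 are there at a start; the rules pass over those that are not, and their reading is None.
At some moment in a run one of tin1, tin2, tin3, tin4, tin5 may be knocked a few centimetres aside while the robot is not near it.
It also fails if it takes over 210 s, if anything falls off the work surface, if the arm or the gripper's body presses on something with over 40 N, if the wrist force passes 120 N, or if a joint passes its speed limit or range.

## Working session

There is one attempt and no reset: what is moved stays moved. The work goes in short steps, Python scripts to look and compute and a tool call to move; the robot and the scene stay as the last step left them, time stands still between calls to the robot, and variables do not carry over. Pictures are saved under pics/ and viewed, at most 14 in all, crops included, and the job is handed in when it is done.

Besides the shell and the picture viewer there is one more tool, called after ">>>" in YAML: its name, and indented under it one key for each argument. step_arm: Moves the arm, as the interface text tells. Scaled input: -1 to 1 covers 0.3 m each way for a shift and 45 degrees each way for a turn. Its arguments: {"type":"object","properties":{"steps":{"type":"array"}},"required":["steps"]}

```bash
mkdir -p pics; ls; python3 - <<'E'
from rig import *
import cv2
for n in("scene","side"):
    c=capture(n); cv2.imwrite(f"pics/{n}0.png",cv2.cvtColor(c["image"],cv2.COLOR_RGB2BGR)); print(n,c["vertical_fov"],c["cx"],c["cy"],c["world_from_camera"].round(3).tolist())
s=read_state();print(s)
c=capture("wrist");print(c["T_tool_cam"],c["vertical_fov"],c["cx"],c["cy"])
E
```

```text
pics
scene 54.08895729335461 317.64726279820076 197.99483946900133 [[0.865, -0.252, 0.434, -0.018], [-0.502, -0.446, 0.741, -0.856], [0.006, -0.859, -0.512, 0.72], [0.0, 0.0, 0.0, 1.0]]
side 54.91138432418346 317.0763112330726 197.1929510365629 [[-0.839, -0.284, 0.464, -0.064], [-0.544, 0.425, -0.723, 1.093], [0.008, -0.859, -0.511, 0.715], [0.0, 0.0, 0.0, 1.0]]
{'time_s': 0.1, 'joint_positions': array([ 6.70650247e+01,  3.02743333e+01,  8.21483964e+01, -1.62323869e-03,
        6.76877708e+01, -1.02281010e+01]), 'qvel': array([-0.06559983, -0.08024987, -0.08553828,  0.01038815,  0.04808203,
       -0.02814306]), 'tau': array([-2.11912365e-06, -4.40986240e+01, -1.77149677e+01,  6.34823972e-02,
        5.33657754e-02, -3.14387364e-05]), 'position': array([0.13722713, 0.60913539, 0.24666558]), 'tcp_rot': array([[-9.75510416e-01,  2.19952036e-01, -7.27409737e-04],
       [ 2.19953011e-01,  9.75508832e-01, -1.78635018e-03],
       [ 3.16683263e-04, -1.90259917e-03, -9.99998140e-01]]), 'force': array([ 0.37083584,  0.5449447 , -0.67411034]), 'moment': array([-0.00782677,  0.01919785,  0.04533227]), 'grasp_force': 0.0, 'opening': 1.0016645660308723}
[[ 9.90226395e-04 -9.69323907e-01 -2.45784832e-01  6.53569839e-02]
 [ 9.99997844e-01  1.40848474e-03 -1.52594310e-03 -3.25874712e-04]
 [ 1.82531731e-03 -2.45782791e-01  9.69323211e-01 -1.36920002e-01]
 [ 0.00000000e+00  0.00000000e+00  0.00000000e+00  1.00000000e+00]] 63.4679124531534 323.26452348725417 201.1015969710019
```

View pics/scene0.png

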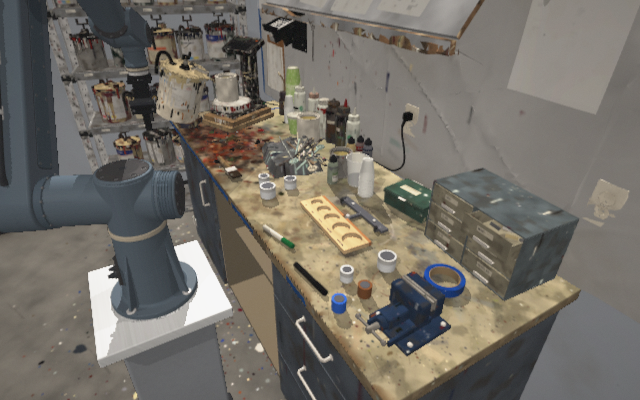

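View pics/side0.png

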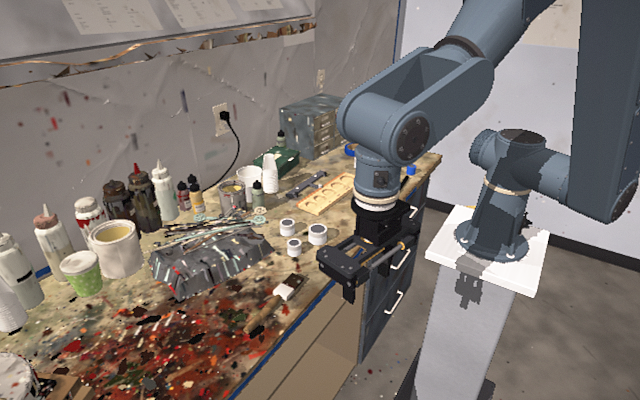

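The scene view shows the tray near (335,223) with the rail at (363,212). There are three white tins at (264,178), (268,190) and (291,182), and two more at (347,273) and (387,261). The blue (340,302) and brown (365,289) cans are look-alikes. The side view shows the left trio at (288,227), (294,246) and (317,234).

```bash
cat > h.py <<'E'
from rig import *
import numpy as np, cv2
def cam(n):
    s=read_state(); c=capture(n); im=cv2.cvtColor(c["image"],cv2.COLOR_RGB2BGR)
    f=200/np.tan(np.radians(c["vertical_fov"]/2))
    if n=="wrist":
        T=np.eye(4);T[:3,:3]=s["tcp_rot"];T[:3,3]=s["position"];T=T@c["T_tool_cam"]
    else: T=np.array(c["world_from_camera"])
    return im,(f,c["cx"],c["cy"],T)
def pt(k,u,v,z):
    f,cx,cy,T=k; d=T[:3,:3]@np.array([(u-cx)/f,(v-cy)/f,1]); o=T[:3,3]
    return o+d*(z-o[2])/d[2]
def px(k,P):
    f,cx,cy,T=k; q=(np.linalg.inv(T)@np.r_[P,1])[:3]; return np.array([cx+f*q[0]/q[2],cy+f*q[1]/q[2]])
def crop(im,name,x0,y0,x1,y1,m): cv2.imwrite("pics/"+name,cv2.resize(im[y0:y1,x0:x1],None,fx=m,fy=m,interpolation=cv2.INTER_CUBIC))
def todo(dx,dy,dz,yaw=0): # world shift -> tool units
    s=read_state(); R=s["tcp_rot"]; return (R.T@np.array([dx,dy,dz])/0.3).round(4)
E
python3 - <<'E'
from h import *
im,k=cam("scene")
for n,u,v,h in [("A",264,178,.036),("B",268,188,.038),("C",291,180,.038),("D",347,268,.036),("E",387,256,.04),("blue",340,297,.034),("brown",365,284,.034)]: print(n,pt(k,u,v,h).round(3))
for p in [(305,206),(323,199),(346,252),(370,240)]: print("tray",p,pt(k,*p,.014).round(3))
a=cv2.resize(im[165:265,235:400],None,fx=4.8,fy=4.8,interpolation=cv2.INTER_CUBIC)[:,:792]
cv2.imwrite("pics/c1.png",a[:600]); crop(im,"c2.png",300,220,480,340,4)
E
```

```text
A [0.46  0.357 0.036]
B [0.441 0.277 0.038]
C [0.539 0.29  0.038]
D [ 0.448 -0.215  0.036]
E [ 0.567 -0.232  0.04 ]
blue [ 0.376 -0.292  0.034]
brown [ 0.455 -0.285  0.034]
tray (305, 206) [0.515 0.14  0.014]
tray (323, 199) [0.592 0.15  0.014]
tray (346, 252) [ 0.499 -0.136  0.014]
tray (370, 240) [ 0.593 -0.124  0.014]
```

View pics/c1.png

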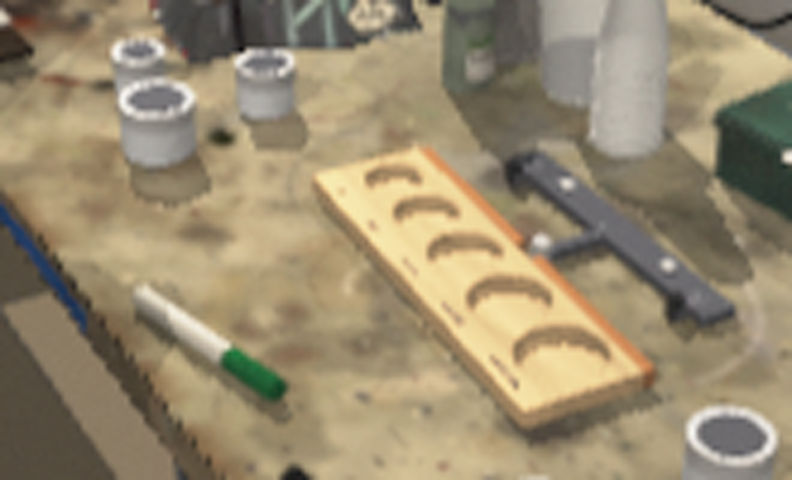

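View pics/c2.png

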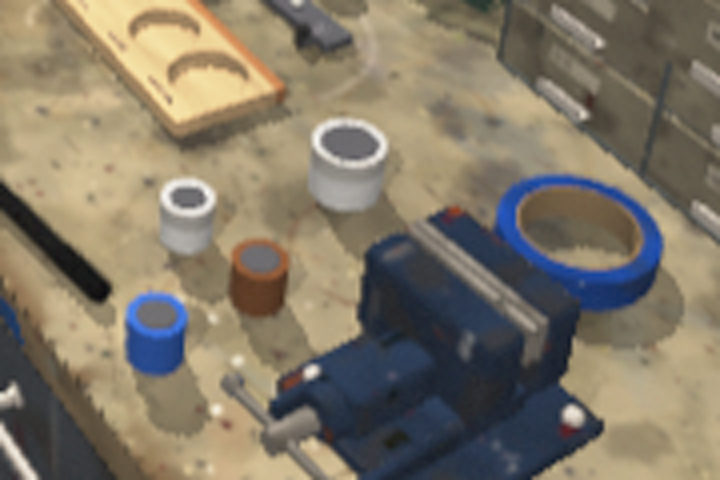

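Crop 1: the pin top is at about (541,243), the left post about (518,165) and the right post about (682,300). The pocket studs are on the near side, with pocket 1 at the top left. White tins A, B and C are at upper left and E at lower right. Crop 2: white tin D is at (187,200), the blue look-alike at (156,320) and the brown one at (259,265). Only D is white, so D is a real tin.

```bash
python3 - <<'E'
from h import *
im,k=cam("scene"); f,cx,cy,T=k
c1=lambda u,v:(235+u/4.8,165+v/4.8); c2=lambda u,v:(300+u/4,220+v/4)
for n,(a,b,w),c,s in [("A",(139,50,53),c1,4.8),("B",(158,100,77),c1,4.8),("C",(266,65,61),c1,4.8),("D",(187,195,57),c2,4),("E",(348,143,80),c2,4)]:
    u=c(a,b); P=pt(k,*u,.038); d=(np.linalg.inv(T)@np.r_[P,1])[2]; print(n,P.round(3),"diam",round(w/s*d/f*1000,1))
for n,u,z in [("pin",c1(541,240),.018),("postL",c1(520,160),.018),("postR",c1(683,297),.018),("notchcentre",c1(530,248),.014),
 ("nl",c1(314,180),.014),("fl",c1(424,149),.014),("nr",c1(525,415),.014),("fr",c1(655,372),.014),("screw1",c1(567,184),.01),("screw2",c1(668,265),.01),("pk1",c1(394,178),.014),("pk5",c1(563,349),.014)]: print(n,pt(k,*u,z).round(3))
E
```

```text
A [0.467 0.373 0.038] diam 41.4
B [0.447 0.291 0.038] diam 57.4
C [0.542 0.302 0.038] diam 47.0
D [ 0.444 -0.219  0.038] diam 37.2
E [ 0.569 -0.229  0.038] diam 54.6
pin [0.607 0.017 0.018]
postL [0.653 0.113 0.018]
postR [ 0.65  -0.084  0.018]
notchcentre [0.599 0.018 0.014]
nl [0.512 0.168 0.014]
fl [0.604 0.167 0.014]
nr [ 0.496 -0.131  0.014]
fr [ 0.589 -0.136  0.014]
screw1 [0.672 0.079 0.01 ]
screw2 [ 0.672 -0.04   0.01 ]
pk1 [0.564 0.142 0.014]
pk5 [ 0.553 -0.088  0.014]
```

All five tins are present: D=tin1, A=tin2, C=tin3, E=tin4, B=tin5 (measured diameters 37, 41, 47, 55 and 57 mm). I'll move over the tray for a closer wrist view.

>>> step_arm:
  steps:
    - [-0.81,-0.85,-0.09,0,0,-0.28,0]
    - [-0.81,-0.85,-0.09,0,0,-0.28,0]
    - [-0.81,-0.85,-0.09,0,0,-0.28,0]
    - [-0.81,-0.85,-0.09,0,0,-0.28,0]
    - [-0.81,-0.85,-0.09,0,0,-0.28,0]
    - [-0.81,-0.85,-0.09,0,0,-0.28,0]
    - [-0.81,-0.85,-0.09,0,0,-0.28,0]
    - [-0.81,-0.85,-0.09,0,0,-0.28,0]

```text
time_s: 0.92
position: [0.3087, 0.3228, 0.2733]
tcp_rot: [[-1.0, 0.001, 0.0], [0.001, 1.0, 0.0], [-0.0, 0.0, -1.0]]
force: [1.0, 0.0, 0.3]
opening: 0.529
grasp_force: 0.0
```

```bash
python3 - <<'E'
from h import *
s=read_state();print(s["position"],s["tcp_rot"].round(3),s["force"]);d=np.array([.5,0,.3])-s["position"];print(todo(*d))
E
```

```text
[0.30870588 0.32278399 0.27331736] [[-1.     0.001  0.   ]
 [ 0.001  1.     0.   ]
 [-0.     0.    -1.   ]] [1.00657709 0.03380842 0.29247865]
[-0.6391 -1.0751 -0.0889]
```

>>> step_arm:
  steps:
    - [-0.64,-1,-0.09,0,0,0,1]
    - [-0.64,-1,-0.09,0,0,0,1]
    - [-0.64,-1,-0.09,0,0,0,1]
    - [-0.64,-1,-0.09,0,0,0,1]
    - [-0.64,-1,-0.09,0,0,0,1]
    - [-0.64,-1,-0.09,0,0,0,1]
    - [-0.64,-1,-0.09,0,0,0,1]
    - [-0.64,-1,-0.09,0,0,0,1]

```text
time_s: 1.58
position: [0.4875, 0.0422, 0.2985]
tcp_rot: [[-1.0, 0.002, 0.0], [0.002, 1.0, 0.0], [-0.0, 0.0, -1.0]]
force: [0.2, 0.6, -0.4]
opening: 0.025
grasp_force: 0.0
```

>>> step_arm:
  steps:
    - [0,0,0,0,0,0,1]
    - [0,0,0,0,0,0,1]
    - [0,0,0,0,0,0,1]
    - [0,0,0,0,0,0,1]

```text
time_s: 1.92
position: [0.4856, 0.0452, 0.2979]
tcp_rot: [[-1.0, 0.001, -0.002], [0.001, 1.0, 0.001], [0.002, 0.001, -1.0]]
force: [0.4, 0.9, 0.2]
opening: 0.004
grasp_force: 0.0
```

```bash
python3 - <<'E'
from h import *
im,k=cam("wrist"); np.save("k1.npy",np.array([*k[:3],*k[3].ravel()])); cv2.imwrite("pics/w1.png",im); print(read_state()["position"])
crop(im,"w1c.png",150,60,470,300,2.5)
E
```

```text
[0.48566885 0.04549791 0.29796778]
```

View pics/w1.png

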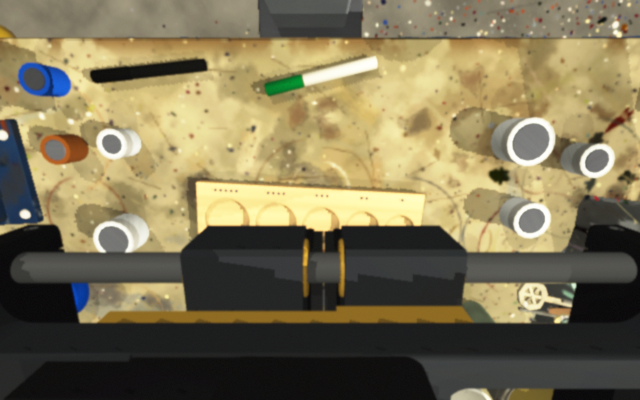

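Wrist view: tins D (113,145), E (115,238), B (531,141), A (597,160) and C (532,219). The tray's near corners are at (197,182) and (425,193), and the gripper hides the far part. The markers are at (148,70) and (322,75).

```bash
python3 - <<'E'
from h import *
a=np.load("k1.npy"); k=(*a[:3],a[3:].reshape(4,4))
for n,u,v,h in [("1D",113,145,.034),("4E",115,238,.04),("5B",531,141,.042),("2A",597,160,.036),("3C",532,219,.038),("nr",197,182,.014),("nl",425,193,.014),("pk5",227,214,.014),("mkA",93,75,.012),("mkA2",206,66,.012),("mkB",268,90,.012),("mkB2",377,61,.012)]: print(n,pt(k,u,v,h).round(3))
E
```

```text
1D [ 0.45  -0.214  0.034]
4E [ 0.569 -0.226  0.04 ]
5B [0.445 0.293 0.042]
2A [0.468 0.381 0.036]
3C [0.544 0.312 0.038]
nr [ 0.5   -0.123  0.014]
nl [0.515 0.18  0.014]
pk5 [ 0.544 -0.086  0.014]
mkA [ 0.367 -0.239  0.012]
mkA2 [ 0.357 -0.099  0.012]
mkB [ 0.385 -0.025  0.012]
mkB2 [0.351 0.109 0.012]
```

>>> step_arm:
  steps:
    - [0.09,-0.09,0.5,0,0,0,1]
    - [0.09,-0.09,0.6,0,0,0,1]
    - [0.09,-0.09,0.7,0,0,0,1]
    - [0.09,-0.09,0.8,0,0,0,1]
    - [0.09,-0.09,0.887,0,0,0,1]
    - [0.09,-0.09,0.887,0,0,0,1]
    - [0.09,-0.09,0.887,0,0,0,1]
    - [0.09,-0.09,0.887,0,0,0,1]

```text
time_s: 2.63
position: [0.4565, 0.0188, 0.0287]
tcp_rot: [[-1.0, 0.0, -0.009], [0.0, 1.0, 0.002], [0.009, 0.002, -1.0]]
force: [-0.3, -0.7, 0.7]
opening: 0.009
grasp_force: 0.0
```

>>> step_arm:
  steps:
    - [0,0,0,0,0,0,1]
    - [-0.03,0,0,0,0,0,1]
    - [-0.07,0,0,0,0,0,1]
    - [-0.1,0,0,0,0,0,1]
    - [-0.12,0,0,0,0,0,1]
    - [-0.13,0,0,0,0,0,1]
    - [-0.13,0,0,0,0,0,1]

```text
time_s: 3.22
position: [0.4976, 0.0177, 0.0332]
tcp_rot: [[-1.0, 0.001, -0.003], [0.001, 1.0, 0.0], [0.003, 0.0, -1.0]]
force: [-3.2, 0.0, 2.0]
opening: 0.005
grasp_force: 1.8
```

>>> step_arm:
  steps:
    - [-0.01,0,0,0,0,0,1]
    - [-0.02,0,0,0,0,0,1]
    - [-0.025,0,0,0,0,0,1]
    - [-0.03,0,0,0,0,0,1]
    - [-0.03,0,0,0,0,0,1]

```text
time_s: 3.63
position: [0.5047, 0.0178, 0.0326]
tcp_rot: [[-1.0, 0.002, -0.006], [0.002, 1.0, 0.001], [0.006, 0.001, -1.0]]
force: [-7.3, 0.7, 4.3]
opening: 0.002
grasp_force: 3.1
```

>>> step_arm:
  steps:
    - [0.06,0,0,0,0,0,1]
    - [0.06,-0.1,0,0,0,0,1]
    - [0.06,-0.23,0,0,0,0,1]
    - [0.06,-0.337,0,0,0,0,1]
    - [0.06,-0.337,0,0,0,0,1]
    - [0.06,-0.337,0,0,0,0,1]

```text
time_s: 4.13
position: [0.4912, -0.0861, 0.0327]
tcp_rot: [[-1.0, 0.006, 0.004], [0.006, 1.0, -0.001], [-0.004, -0.001, -1.0]]
force: [0.1, 0.5, 0.3]
opening: 0.003
grasp_force: 0.0
```

>>> step_arm:
  steps:
    - [-0.03,-0.01,0,0,0,0,1]
    - [-0.052,-0.017,0,0,0,0,1]
    - [-0.07,-0.033,0,0,0,-0.064,1]
    - [-0.088,-0.049,0,0,0,-0.127,1]
    - [-0.108,-0.063,0,0,0,-0.19,1]
    - [-0.128,-0.078,0,0,0,-0.255,1]
    - [-0.145,-0.087,0,0,0,-0.3,1]
    - [-0.157,-0.095,0,0,0,-0.344,1]

```text
time_s: 4.8
position: [0.5355, -0.1118, 0.0321]
tcp_rot: [[-0.963, -0.27, -0.004], [-0.27, 0.963, -0.0], [0.004, 0.001, -1.0]]
force: [-5.6, -3.4, 2.9]
opening: 0.009
grasp_force: 3.2
```

>>> step_arm:
  steps:
    - [-0.006,0,0,0,0,-0.02,1]
    - [-0.012,0,0,0,0,-0.038,1]
    - [-0.015,0,0,0,0,-0.038,1]
    - [-0.015,0,0,0,0,-0.038,1]

```text
time_s: 5.13
position: [0.5391, -0.1121, 0.032]
tcp_rot: [[-0.954, -0.298, -0.006], [-0.298, 0.955, -0.002], [0.006, -0.001, -1.0]]
force: [-9.0, -11.2, 2.5]
opening: 0.008
grasp_force: 5.5
```

>>> step_arm:
  steps:
    - [-0.005,0,0,0,0,0,1]
    - [-0.01,0,0,0,0,0,1]
    - [-0.01,0,0,0,0,0,1]

```text
time_s: 5.38
position: [0.5414, -0.1112, 0.0319]
tcp_rot: [[-0.954, -0.298, -0.007], [-0.298, 0.954, -0.002], [0.007, -0.0, -1.0]]
force: [-8.6, -12.0, 1.9]
opening: 0.002
grasp_force: 6.1
```

```bash
python3 - <<'E'
from h import *
im,k=cam("scene"); a=cv2.resize(im[165:265,235:400],None,fx=4.8,fy=4.8,interpolation=cv2.INTER_CUBIC); cv2.imwrite("pics/c3.png",a)
E
```

```text
(no output)
```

View pics/c3.png

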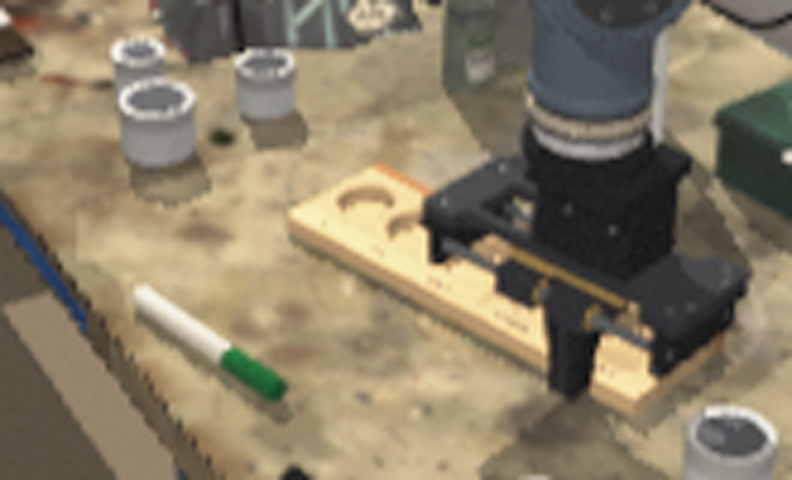

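The arm hides the right half here, but the tray is turned and pressed at about 12 N. I'll back off, turn the tool 90° (the orientation for tray-wise grasps) and look from above.

>>> step_arm:
  steps:
    - [0.05,0,0,0,0,0,1]
    - [0.1,0,0,0,0,0,1]
    - [0.1,0,-0.1,0,0,0,1]
    - [0.1,0,-0.25,0,0,0,1]
    - [0.1,0,-0.4,0,0,0,1]
    - [0,0.05,-0.55,0,0,0,1]
    - [-0.1,0.1,-0.7,0,0,0,1]
    - [-0.1,0.15,-0.8,0,0,0,1]

```text
time_s: 6.1
position: [0.5583, -0.0671, 0.2538]
tcp_rot: [[-0.955, -0.295, 0.004], [-0.295, 0.955, -0.001], [-0.004, -0.002, -1.0]]
force: [1.1, -0.8, -0.3]
opening: 0.002
grasp_force: 0.0
```

>>> step_arm:
  steps:
    - [0,0,-0.1,0,0,1,-1]
    - [0,0,-0.2,0,0,1,-1]
    - [0,0,-0.2,0,0,1,-1]
    - [0,0,-0.2,0,0,1,-1]
    - [0,0,-0.2,0,0,1,-1]
    - [0,0,-0.2,0,0,1,-1]
    - [0,0,-0.2,0,0,1,-1]
    - [0,0,-0.2,0,0,1,-1]

```text
time_s: 6.77
position: [0.5562, -0.0671, 0.3116]
tcp_rot: [[-0.885, 0.466, 0.001], [0.466, 0.885, -0.0], [-0.001, 0.0, -1.0]]
force: [-0.3, -0.3, 0.2]
opening: 0.528
grasp_force: 0.0
```

>>> step_arm:
  steps:
    - [0,0,0,0,0,1,-1]
    - [0,0,0,0,0,1,-1]
    - [0,0,0,0,0,1,-1]
    - [0,0,0,0,0,1,-1]
    - [0,0,0,0,0,1,-1]
    - [0,0,0,0,0,1,-1]
    - [0,0,0,0,0,1,-1]
    - [0,0,0,0,0,1,-1]

```text
time_s: 7.43
position: [0.5561, -0.0677, 0.3114]
tcp_rot: [[-0.296, 0.955, 0.0], [0.955, 0.296, 0.0], [-0.0, 0.0, -1.0]]
force: [-0.3, 0.8, -0.0]
opening: 0.993
grasp_force: 0.0
```

```bash
python3 - <<'E'
from h import *
s=read_state();print(s["position"],s["joint_positions"].round(1)); im,k=cam("wrist"); np.save("k2.npy",np.array([*k[:3],*k[3].ravel()])); cv2.imwrite("pics/w2.png",im)
E
```

```text
[ 0.55606    -0.06766219  0.31137416] [-18.4  21.2  87.    0.   71.8 -35.6]
```

View pics/w2.png

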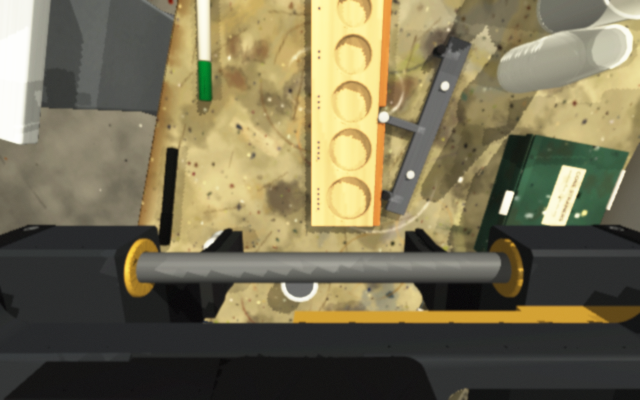

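Wrist view: the tray lies along the tool's axis. Pockets 1 to 5 run down the image from (354,9) to (348,198), the pin is at (384,117) and the right post is near (389,199).

```bash
python3 - <<'E'
import cv2
im=cv2.imread("pics/w2.png"); cv2.imwrite("pics/w2c.png",cv2.resize(im[100:235,300:440],None,fx=4.4,fy=4.4,interpolation=cv2.INTER_CUBIC))
E
```

```text
(no output)
```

View pics/w2c.png

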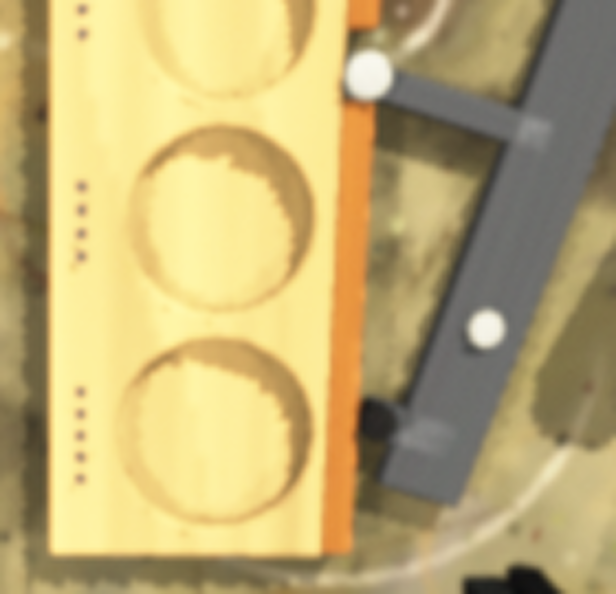

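```bash
python3 - <<'E'
from h import *
from scipy.optimize import least_squares
a=np.load("k2.npy"); k=(*a[:3],a[3:].reshape(4,4)); s=lambda u,v:(300+u/4.4,100+v/4.4)
pin=pt(k,*s(370,74),.018)[:2]; st=pt(k,*s(378,418),.018)[:2]
loc=np.array([[-42,123],[-42,71.5],[-42,15],[-42,-46.5],[-42,-113],[-93,-152],[3,-152]])/1000
U=[(354.5,9.5),(353,54),(351.3,101),s(222,218),s(216,430),s(50,555),s(350,553)]
W=np.array([pt(k,*u,.014)[:2] for u in U])
R=lambda h:np.array([[np.cos(h),-np.sin(h)],[np.sin(h),np.cos(h)]])
f=lambda q:(q[:2]+loc@R(q[2]).T-W).ravel()
q=least_squares(f,[.6,.02,.3]).x
print("tray",q.round(4),"res mm",(f(q).reshape(-1,2)*1000).round(1).tolist())
er=q[:2]+R(q[2])@[.003,-.105]
print("pin",pin.round(4),"d",np.linalg.norm(pin-q[:2]).round(4),"stop",st.round(4),"d",np.linalg.norm(er-st).round(4),"pin-stop",R(-q[2]+.3)@(st-pin))
np.save("tray.npy",q)
for i in range(5): print(i+1,(q[:2]+R(q[2])@loc[i]).round(4))
E
```

```text
tray [0.6104 0.0237 0.2922] res mm [[-0.7, 1.4], [0.1, -0.4], [0.6, -0.9], [-0.2, -0.8], [-0.2, -1.3], [0.1, 1.8], [0.2, 0.1]]
pin [0.6115 0.0207] d 0.0032 stop [ 0.6492 -0.0759] d 0.0056 pin-stop [ 0.03842119 -0.09625449]
1 [0.5348 0.1294]
2 [0.5496 0.0801]
3 [0.5659 0.026 ]
4 [ 0.5836 -0.0329]
5 [ 0.6028 -0.0966]
```

Step 1 is met: the tray is 3 mm from the pin and the edge is 5.6 mm from the stop axis. Next I'll hover over tin 1.

>>> step_arm:
  steps:
    - [-0.36,-0.49,0.1,0,0,0,-1]
    - [-0.36,-0.49,0.2,0,0,0,-1]
    - [-0.36,-0.49,0.3,0,0,0,-1]
    - [-0.36,-0.49,0.4,0,0,0,-1]
    - [-0.36,-0.49,0.44,0,0,0,-1]
    - [-0.36,-0.49,0.44,0,0,0,-1]
    - [-0.36,-0.49,0.44,0,0,0,-1]
    - [-0.36,-0.49,0.44,0,0,0,-1]

```text
time_s: 8.15
position: [0.4465, -0.2151, 0.1785]
tcp_rot: [[-0.293, 0.956, -0.002], [0.956, 0.293, 0.002], [0.002, -0.001, -1.0]]
force: [0.2, -0.3, -0.8]
opening: 0.999
grasp_force: 0.0
```

```bash
cat >> h.py <<'E'
H=[None,.034,.036,.038,.040,.042]; D=[None,.036,.041,.046,.051,.056]
def tin(i,xy,save=None):
    """find tin i's dark top disc near xy in the wrist view; return xy"""
    im,k=cam("wrist")
    if save: cv2.imwrite("pics/"+save,im)
    p=px(k,[*xy,H[i]]); hsv=cv2.cvtColor(im,cv2.COLOR_BGR2HSV)
    w=((hsv[...,1]<60)&(hsv[...,2]>60)&(hsv[...,2]<150)).astype(np.uint8)
    cs,_=cv2.findContours(w,cv2.RETR_EXTERNAL,cv2.CHAIN_APPROX_NONE); out=[]
    for c in cs:
        if len(c)<30: continue
        h=cv2.convexHull(c); 
        if cv2.contourArea(c)/max(cv2.contourArea(h),1)<.85: continue
        e=cv2.fitEllipse(h); d=np.hypot(*(np.array(e[0])-p))
        if d<60 and min(e[1])/max(e[1])>.7: out.append((d,e))
    print("pred px",p.round(0),[(round(e[0][0],1),round(e[0][1],1),np.round(e[1],1).tolist()) for d,e in sorted(out,key=lambda t:t[0])])
    if out:
        e=min(out,key=lambda t:t[0])[1]; P=pt(k,*e[0],H[i]); dep=(np.linalg.inv(k[3])@np.r_[P,1])[2]
        print("tin",i,P.round(4),"disc diam",round(max(e[1])*dep/k[0],4)); return P[:2]
def go(x,y,z):
    s=read_state(); print("pos",s["position"].round(4)," units",todo(*(np.array([x,y,z])-s["position"])))
E
python3 - <<'E'
from h import *
P=tin(1,(.448,-.215),"t1.png")
if P is not None: go(*P,.038)
E
```

```text
pred px [324. 195.] [(325.1, 195.7, [24.5, 25.7])]
tin 1 [ 0.4489 -0.2151  0.034 ] disc diam 0.023
pos [ 0.4476 -0.2151  0.1796]  units [-0.001   0.0039  0.4721]
```

View pics/t1.png

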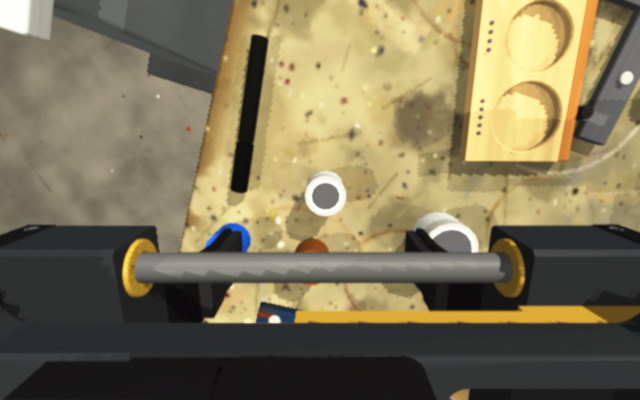

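Tin 1, the white one at (325,196), is found and centred. The blue can at (232,240) and brown can at (312,246) are clear of the fingers. I'll descend and grip.

>>> step_arm:
  steps:
    - [0,0.004,0.1,0,0,0,-0.5]
    - [0,0.004,0.2,0,0,0,-0.5]
    - [0,0.004,0.3,0,0,0,-0.5]
    - [0,0.004,0.38,0,0,0,-0.5]
    - [0,0.004,0.43,0,0,0,-0.5]
    - [0,0.004,0.472,0,0,0,-0.5]
    - [0,0.004,0.472,0,0,0,-0.5]
    - [0,0.004,0.472,0,0,0,-0.5]

```text
time_s: 8.87
position: [0.4497, -0.2146, 0.0385]
tcp_rot: [[-0.296, 0.955, 0.002], [0.955, 0.296, -0.001], [-0.002, 0.001, -1.0]]
force: [0.0, 0.2, -0.5]
opening: 0.751
grasp_force: 0.0
```

>>> step_arm:
  steps:
    - [0,0,0,0,0,0,1]
    - [0,0,0,0,0,0,1]
    - [0,0,0,0,0,0,1]
    - [0,0,0,0,0,0,1]
    - [0,0,0,0,0,0,1]
    - [0,0,0,0,0,0,1]
    - [0,0,0,0,0,0,1]
    - [0,0,0,0,0,0,1]

```text
time_s: 9.53
position: [0.4482, -0.2149, 0.038]
tcp_rot: [[-0.294, 0.956, 0.001], [0.956, 0.294, -0.0], [-0.001, 0.0, -1.0]]
force: [0.4, 1.4, 5.7]
opening: 0.402
grasp_force: 30.0
```

>>> step_arm:
  steps:
    - [0,0,-0.1,0,0,0,1]
    - [0,0,-0.2,0,0,0,1]
    - [0,0,-0.3,0,0,0,1]
    - [0,0,-0.4,0,0,0,1]
    - [0,0,-0.4,0,0,0,1]
    - [0,0,-0.4,0,0,0,1]

```text
time_s: 10.03
position: [0.4487, -0.2154, 0.1589]
tcp_rot: [[-0.294, 0.956, 0.003], [0.956, 0.294, -0.002], [-0.003, 0.002, -1.0]]
force: [-0.9, 0.1, -0.7]
opening: 0.402
grasp_force: 30.0
```

```bash
python3 - <<'E'
from h import *
s=read_state();print(s["opening"]*87,s["grasp_force"]); go(.5348,.1294,.16)
E
```

```text
34.96403883314017 29.999732156284153
pos [ 0.4487 -0.2154  0.1589]  units [ 1.0142  0.612  -0.0055]
```

>>> step_arm:
  steps:
    - [0.1,0.06,0,0,0,0,1]
    - [0.2,0.12,0,0,0,0,1]
    - [0.3,0.18,0,0,0,0,1]
    - [0.42,0.25,0,0,0,0,1]
    - [0.54,0.32,0,0,0,0,1]
    - [0.65,0.39,0,0,0,0,1]
    - [0.75,0.45,0,0,0,0,1]
    - [0.8,0.5,0,0,0,0,1]

```text
time_s: 10.7
position: [0.5187, 0.0624, 0.1554]
tcp_rot: [[-0.296, 0.955, -0.006], [0.955, 0.296, 0.001], [0.003, -0.005, -1.0]]
force: [0.1, -1.0, -0.9]
opening: 0.404
grasp_force: 30.0
```

```bash
cat >> h.py <<'E'
LOC=np.array([[-42,123],[-42,71.5],[-42,15],[-42,-46.5],[-42,-113]])/1000
PD=[.041,.046,.051,.056,.061]
Rm=lambda h:np.array([[np.cos(h),-np.sin(h)],[np.sin(h),np.cos(h)]])
def pockets(im,k,q,ids,show=None):
    """refine pocket rim centres: max gradient circle search around the model"""
    from scipy.optimize import minimize
    g=cv2.GaussianBlur(cv2.cvtColor(im,cv2.COLOR_BGR2GRAY).astype(np.float32),(0,0),1); gx=cv2.Sobel(g,5,1,0);gy=cv2.Sobel(g,5,0,1); m=np.hypot(gx,gy)
    t=np.linspace(0,2*np.pi,90); out={}
    for i in ids:
        c=q[:2]+Rm(q[2])@LOC[i-1]; best=None
        for dx in np.arange(-5,5.1,.5):
            for dy in np.arange(-5,5.1,.5):
                P=c+np.array([dx,dy])/1000
                uv=np.array([px(k,[P[0]+PD[i-1]/2*np.cos(a),P[1]+PD[i-1]/2*np.sin(a),.014]) for a in t],np.float32)
                v=np.median(cv2.remap(m,uv[:,0].reshape(-1,1),uv[:,1].reshape(-1,1),1))
                if best is None or v>best[0]: best=(v,dx,dy,uv)
        out[i]=(c+np.array(best[1:3])/1000); print("pocket",i,"offset mm",best[1:3],"score",round(float(best[0]),1),out[i].round(4))
        if show: cv2.polylines(im,[best[3].astype(np.int32)],True,(0,0,255),1)
    if show: cv2.imwrite("pics/"+show,im)
    return out
E
python3 - <<'E'
from h import *
q=np.load("tray.npy")
a=np.load("k2.npy"); k=(*a[:3],a[3:].reshape(4,4)); pockets(cv2.imread("pics/w2.png"),k,q,[2,3,4,5])
im,k=cam("wrist"); print(read_state()["position"],px(k,[.5348,.1294,.014])); pockets(im,k,q,[1,2],"p1.png"); go(.5348,.1294,.16)
E
```

```text
pocket 2 offset mm (np.float64(-0.5), np.float64(1.5)) score 163.0 [0.5491 0.0816]
pocket 3 offset mm (np.float64(0.0), np.float64(1.5)) score 142.0 [0.5659 0.0275]
pocket 4 offset mm (np.float64(-0.5), np.float64(1.0)) score 136.2 [ 0.5831 -0.0319]
pocket 5 offset mm (np.float64(0.0), np.float64(2.0)) score 104.9 [ 0.6028 -0.0946]
[0.52154519 0.06400256 0.15575799] [365.09271863 127.22579562]
pocket 1 offset mm (np.float64(0.5), np.float64(2.0)) score 134.5 [0.5353 0.1314]
pocket 2 offset mm (np.float64(0.5), np.float64(2.0)) score 116.9 [0.5501 0.0821]
pos [0.5215 0.064  0.1558]  units [ 0.1951  0.1069 -0.0136]
```

View pics/p1.png

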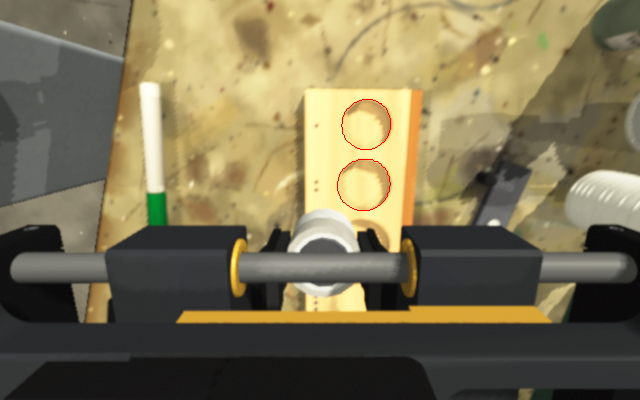

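The picture shows the fitted rim circles lying exactly on pockets 1 (366,124) and 2 (364,184). Tin 1 is held upright at (322,250).

>>> step_arm:
  steps:
    - [0.1,0.05,0,0,0,0,1]
    - [0.2,0.11,0.05,0,0,0,1]
    - [0.2,0.11,0.15,0,0,0,1]
    - [0.2,0.11,0.27,0,0,0,1]
    - [0.2,0.11,0.27,0,0,0,1]
    - [0.2,0.11,0.27,0,0,0,1]
    - [0.2,0.11,0.27,0,0,0,1]

```text
time_s: 11.33
position: [0.5347, 0.1253, 0.0766]
tcp_rot: [[-0.293, 0.956, -0.001], [0.956, 0.293, -0.0], [0.0, -0.001, -1.0]]
force: [0.1, -0.0, -1.0]
opening: 0.403
grasp_force: 30.0
```

```bash
python3 - <<'E'
from h import *
q=np.load("tray.npy"); q[:2]+=[.0002,.0018]; np.save("tray.npy",q); go(.5353,.1314,.044)
E
```

```text
pos [0.5347 0.1253 0.0766]  units [0.0189 0.0081 0.1087]
```

>>> step_arm:
  steps:
    - [0.019,0.008,0,0,0,0,1]
    - [0.019,0.008,0,0,0,0,1]
    - [0.019,0.008,0.03,0,0,0,1]
    - [0.019,0.008,0.03,0,0,0,1]
    - [0.019,0.008,0.03,0,0,0,1]

```text
time_s: 11.75
position: [0.5353, 0.1318, 0.0679]
tcp_rot: [[-0.294, 0.956, 0.0], [0.956, 0.294, -0.0], [-0.0, 0.0, -1.0]]
force: [-0.3, 0.1, -1.7]
opening: 0.401
grasp_force: 30.0
```

```bash
python3 - <<'E'
from h import *
go(.5353,.1314,.044)
E
```

```text
pos [0.5353 0.1318 0.0679]  units [-0.0013 -0.0002  0.0797]
```

Aligned. I'll descend, release with a partial opening, and rise.

>>> step_arm:
  steps:
    - [0,0,0.03,0,0,0,1]
    - [0,0,0.055,0,0,0,1]
    - [0,0,0.07,0,0,0,1]
    - [0,0,0.08,0,0,0,1]
    - [0,0,0.08,0,0,0,1]
    - [0,0,0.08,0,0,0,1]

```text
time_s: 12.25
position: [0.5348, 0.1317, 0.0431]
tcp_rot: [[-0.294, 0.956, -0.002], [0.956, 0.294, -0.0], [0.0, -0.002, -1.0]]
force: [-0.8, -0.4, -0.2]
opening: 0.404
grasp_force: 30.0
```

>>> step_arm:
  steps:
    - [0,0,0,0,0,0,-0.3]
    - [0,0,0,0,0,0,-0.3]
    - [0,0,0,0,0,0,-0.3]
    - [0,0,0,0,0,0,-0.3]
    - [0,0,0,0,0,0,-0.3]
    - [0,0,0,0,0,0,-0.3]

```text
time_s: 12.75
position: [0.5356, 0.1319, 0.0437]
tcp_rot: [[-0.294, 0.956, 0.0], [0.956, 0.294, 0.0], [-0.0, 0.0, -1.0]]
force: [-0.1, -0.3, -0.2]
opening: 0.641
grasp_force: 0.0
```

>>> step_arm:
  steps:
    - [0,0,-0.05,0,0,0,-0.3]
    - [0,0,-0.15,0,0,0,-0.3]
    - [0,0,-0.25,0,0,0,-0.3]
    - [0,0,-0.35,0,0,0,-0.3]
    - [0,0,-0.45,0,0,0,-0.3]
    - [0,0,-0.5,0,0,0,-0.3]
    - [0,0,-0.5,0,0,0,-0.3]

```text
time_s: 13.33
position: [0.5379, 0.1321, 0.1977]
tcp_rot: [[-0.294, 0.956, 0.009], [0.956, 0.294, 0.0], [-0.002, 0.009, -1.0]]
force: [0.3, -0.2, 0.1]
opening: 0.655
grasp_force: 0.0
```

```bash
python3 - <<'E'
from h import *
H[1]+=.005
P=tin(1,(.5353,.1314)); go(.468,.379,.19)
E
```

```text
pred px [318. 191.] [(318.2, 190.4, [23.6, 24.3])]
tin 1 [0.5354 0.1317 0.039 ] disc diam 0.0228
pos [0.5366 0.132  0.1955]  units [0.8541 0.0234 0.0175]
```

Tin 1 is in. Now to tin 2.

>>> step_arm:
  steps:
    - [0.13,0,0,0,0,0,-0.6]
    - [0.26,0.02,0,0,0,0,-0.6]
    - [0.39,0.02,0,0,0,0,-0.6]
    - [0.52,0.02,0,0,0,0,-0.6]
    - [0.65,0.02,0,0,0,0,-0.6]
    - [0.77,0.02,0,0,0,0,-0.6]
    - [0.85,0.02,0,0,0,0,-0.6]
    - [0.85,0.02,0,0,0,0,-0.6]

```text
time_s: 14.05
position: [0.4633, 0.3813, 0.1915]
tcp_rot: [[-0.298, 0.954, -0.003], [0.954, 0.298, 0.0], [0.001, -0.003, -1.0]]
force: [0.2, 0.5, 0.4]
opening: 0.802
grasp_force: 0.0
```

>>> step_arm:
  steps:
    - [0,0,0,0,0,0,-0.6]
    - [0,0,0,0,0,0,-0.6]
    - [0,0,0,0,0,0,-0.6]

```text
time_s: 14.3
position: [0.4662, 0.376, 0.1926]
tcp_rot: [[-0.292, 0.956, -0.002], [0.956, 0.292, -0.001], [-0.001, -0.002, -1.0]]
force: [-0.2, 0.2, 0.4]
opening: 0.796
grasp_force: 0.0
```

```bash
python3 - <<'E'
from h import *
P=tin(2,(.468,.379),"t2.png")
if P is not None: go(*P,.042)
E
```

```text
pred px [325. 189.] [(327.7, 186.8, [28.7, 29.6])]
tin 2 [0.4694 0.3817 0.036 ] disc diam 0.0274
pos [0.4665 0.376  0.1929]  units [0.0157 0.0155 0.5031]
```

>>> step_arm:
  steps:
    - [0.016,0.015,0.1,0,0,0,-0.6]
    - [0.016,0.015,0.2,0,0,0,-0.6]
    - [0.016,0.015,0.3,0,0,0,-0.6]
    - [0.016,0.015,0.4,0,0,0,-0.6]
    - [0.016,0.015,0.46,0,0,0,-0.6]
    - [0.016,0.015,0.503,0,0,0,-0.6]
    - [0.016,0.015,0.503,0,0,0,-0.6]
    - [0.016,0.015,0.503,0,0,0,-0.6]

```text
time_s: 15.02
position: [0.4696, 0.3826, 0.0426]
tcp_rot: [[-0.293, 0.956, -0.001], [0.956, 0.293, -0.0], [-0.0, -0.001, -1.0]]
force: [0.6, 0.2, 0.7]
opening: 0.802
grasp_force: 0.0
```

>>> step_arm:
  steps:
    - [0,0,0,0,0,0,1]
    - [0,0,0,0,0,0,1]
    - [0,0,0,0,0,0,1]
    - [0,0,0,0,0,0,1]
    - [0,0,0,0,0,0,1]
    - [0,0,0,0,0,0,1]
    - [0,0,0,0,0,0,1]
    - [0,0,0,0,0,0,1]

```text
time_s: 15.68
position: [0.4693, 0.3835, 0.0434]
tcp_rot: [[-0.294, 0.956, 0.0], [0.956, 0.294, 0.0], [0.0, 0.001, -1.0]]
force: [-1.2, 0.0, 4.6]
opening: 0.462
grasp_force: 30.0
```

>>> step_arm:
  steps:
    - [0,0,-0.1,0,0,0,1]
    - [0,0,-0.2,0,0,0,1]
    - [0,0,-0.3,0,0,0,1]
    - [0,0,-0.35,0,0,0,1]
    - [0,0,-0.35,0,0,0,1]
    - [0,0,-0.35,0,0,0,1]

```text
time_s: 16.18
position: [0.4693, 0.3834, 0.1481]
tcp_rot: [[-0.294, 0.956, 0.001], [0.956, 0.294, 0.001], [0.0, 0.001, -1.0]]
force: [0.5, 0.1, -1.9]
opening: 0.463
grasp_force: 30.0
```

```bash
python3 - <<'E'
from h import *
go(.5497,.0821,.13)
E
```

```text
pos [0.4693 0.3834 0.1481]  units [-1.0387 -0.0391  0.0599]
```

>>> step_arm:
  steps:
    - [-0.13,0,0,0,0,0,1]
    - [-0.26,-0.01,0,0,0,0,1]
    - [-0.39,-0.02,0.02,0,0,0,1]
    - [-0.52,-0.03,0.04,0,0,0,1]
    - [-0.65,-0.04,0.06,0,0,0,1]
    - [-0.78,-0.04,0.06,0,0,0,1]
    - [-0.9,-0.04,0.06,0,0,0,1]
    - [-1,-0.04,0.06,0,0,0,1]

```text
time_s: 16.85
position: [0.5448, 0.0904, 0.1272]
tcp_rot: [[-0.292, 0.956, -0.005], [0.956, 0.292, -0.0], [0.001, -0.004, -1.0]]
force: [0.9, 1.0, -1.1]
opening: 0.456
grasp_force: 30.0
```

>>> step_arm:
  steps:
    - [-0.03,0,0,0,0,0,1]
    - [-0.03,0,0,0,0,0,1]
    - [-0.03,0,0,0,0,0,1]
    - [-0.03,0,0,0,0,0,1]

```text
time_s: 17.18
position: [0.5469, 0.0857, 0.1287]
tcp_rot: [[-0.295, 0.956, -0.003], [0.956, 0.295, 0.001], [0.002, -0.003, -1.0]]
force: [0.7, -0.1, 0.1]
opening: 0.463
grasp_force: 30.0
```

```bash
python3 - <<'E'
from h import *
go(.5494,.083,.06)
E
```

```text
pos [0.5469 0.0857 0.1287]  units [-0.0114  0.0058  0.229 ]
```

>>> step_arm:
  steps:
    - [-0.011,0.006,0.05,0,0,0,1]
    - [-0.011,0.006,0.12,0,0,0,1]
    - [-0.011,0.006,0.19,0,0,0,1]
    - [-0.011,0.006,0.19,0,0,0,1]
    - [-0.011,0.006,0.19,0,0,0,1]
    - [-0.011,0.006,0.19,0,0,0,1]

```text
time_s: 17.68
position: [0.5511, 0.083, 0.0733]
tcp_rot: [[-0.295, 0.955, 0.0], [0.955, 0.295, 0.0], [-0.0, 0.0, -1.0]]
force: [0.4, 0.4, -0.3]
opening: 0.459
grasp_force: 30.0
```

```bash
python3 - <<'E'
from h import *
go(.5494,.083,.049)
E
```

```text
pos [0.5511 0.083  0.0733]  units [ 0.0018 -0.0054  0.0809]
```

>>> step_arm:
  steps:
    - [0.002,-0.005,0.02,0,0,0,1]
    - [0.002,-0.005,0.045,0,0,0,1]
    - [0.002,-0.005,0.065,0,0,0,1]
    - [0.002,-0.005,0.08,0,0,0,1]
    - [0.002,-0.005,0.08,0,0,0,1]
    - [0.002,-0.005,0.08,0,0,0,1]

```text
time_s: 18.18
position: [0.5495, 0.0818, 0.0484]
tcp_rot: [[-0.294, 0.956, -0.0], [0.956, 0.294, 0.0], [0.0, -0.0, -1.0]]
force: [-1.1, -0.5, -0.1]
opening: 0.461
grasp_force: 30.0
```

>>> step_arm:
  steps:
    - [0,0,0,0,0,0,-0.35]
    - [0,0,0,0,0,0,-0.35]
    - [0,0,0,0,0,0,-0.35]
    - [0,0,0,0,0,0,-0.35]
    - [0,0,0,0,0,0,-0.35]
    - [0,0,0,0,0,0,-0.35]

```text
time_s: 18.68
position: [0.5496, 0.0819, 0.0488]
tcp_rot: [[-0.294, 0.956, 0.0], [0.956, 0.294, -0.0], [-0.0, 0.0, -1.0]]
force: [0.1, 0.8, 0.0]
opening: 0.666
grasp_force: 0.0
```

>>> step_arm:
  steps:
    - [0,0,-0.05,0,0,0,-0.35]
    - [0,0,-0.15,0,0,0,-0.35]
    - [0,0,-0.25,0,0,0,-0.35]
    - [0,0,-0.35,0,0,0,-0.35]
    - [0,0,-0.45,0,0,0,-0.35]
    - [0,0,-0.5,0,0,0,-0.35]
    - [0,0,-0.5,0,0,0,-0.35]

```text
time_s: 19.27
position: [0.552, 0.0819, 0.2028]
tcp_rot: [[-0.294, 0.956, 0.009], [0.956, 0.294, -0.0], [-0.003, 0.008, -1.0]]
force: [-0.2, -0.0, 0.4]
opening: 0.672
grasp_force: 0.0
```

```bash
python3 - <<'E'
from h import *
H[1]+=.005;H[2]+=.005
tin(1,(.5353,.1314));tin(2,(.5497,.082)); go(.543,.308,.19)
E
```

```text
pred px [319. 133.] [(319.4, 133.2, [24.9, 25.5]), (319.0, 191.0, [28.6, 29.4])]
tin 1 [0.5353 0.1316 0.039 ] disc diam 0.0232
pred px [321. 190.] [(320.8, 192.1, [28.8, 29.6]), (321.5, 133.9, [25.1, 25.6])]
tin 2 [0.5504 0.0804 0.041 ] disc diam 0.0278
pos [0.5494 0.082  0.199 ]  units [0.7265 0.2009 0.0299]
```

Tin 2 is in. Now to tin 3.

>>> step_arm:
  steps:
    - [0.13,0.03,0,0,0,0,-0.6]
    - [0.26,0.07,0,0,0,0,-0.6]
    - [0.39,0.1,0,0,0,0,-0.6]
    - [0.52,0.14,0.02,0,0,0,-0.6]
    - [0.64,0.18,0.03,0,0,0,-0.6]
    - [0.72,0.2,0.03,0,0,0,-0.6]
    - [0.72,0.2,0.03,0,0,0,-0.6]
    - [0.72,0.2,0.03,0,0,0,-0.6]

```text
time_s: 20.03
position: [0.5418, 0.3069, 0.1872]
tcp_rot: [[-0.297, 0.955, -0.004], [0.955, 0.297, -0.002], [-0.001, -0.004, -1.0]]
force: [0.5, -0.5, -0.5]
opening: 0.799
grasp_force: 0.0
```

>>> step_arm:
  steps:
    - [0,0,0,0,0,0,-0.6]
    - [0,0,0,0,0,0,-0.6]
    - [0,0,0,0,0,0,-0.6]

```text
time_s: 20.28
position: [0.5435, 0.3045, 0.1892]
tcp_rot: [[-0.292, 0.956, -0.001], [0.956, 0.292, -0.001], [-0.0, -0.001, -1.0]]
force: [0.4, -0.4, 0.6]
opening: 0.8
grasp_force: 0.0
```

```bash
python3 - <<'E'
from h import *
P=tin(3,(.543,.308),"t3.png")
if P is not None: go(*P,.042)
E
```

```text
pred px [323. 189.] [(327.8, 185.8, [35.2, 36.2])]
tin 3 [0.5462 0.3122 0.038 ] disc diam 0.0329
pos [0.5436 0.3046 0.1895]  units [0.022  0.0159 0.4917]
```

>>> step_arm:
  steps:
    - [0.022,0.016,0.1,0,0,0,-0.6]
    - [0.022,0.016,0.2,0,0,0,-0.6]
    - [0.022,0.016,0.3,0,0,0,-0.6]
    - [0.022,0.016,0.4,0,0,0,-0.6]
    - [0.022,0.016,0.45,0,0,0,-0.6]
    - [0.022,0.016,0.49,0,0,0,-0.6]
    - [0.022,0.016,0.49,0,0,0,-0.6]
    - [0.022,0.016,0.49,0,0,0,-0.6]

```text
time_s: 21.0
position: [0.5465, 0.3132, 0.0428]
tcp_rot: [[-0.293, 0.956, -0.0], [0.956, 0.293, -0.0], [-0.0, -0.0, -1.0]]
force: [0.6, -0.6, -0.0]
opening: 0.801
grasp_force: 0.0
```

>>> step_arm:
  steps:
    - [0,0,0,0,0,0,1]
    - [0,0,0,0,0,0,1]
    - [0,0,0,0,0,0,1]
    - [0,0,0,0,0,0,1]
    - [0,0,0,0,0,0,1]
    - [0,0,0,0,0,0,1]
    - [0,0,0,0,0,0,1]

```text
time_s: 21.58
position: [0.5463, 0.3139, 0.0436]
tcp_rot: [[-0.294, 0.956, 0.001], [0.956, 0.294, 0.0], [0.0, 0.001, -1.0]]
force: [-0.9, -0.9, 5.9]
opening: 0.521
grasp_force: 30.0
```

>>> step_arm:
  steps:
    - [0,0,-0.1,0,0,0,1]
    - [0,0,-0.2,0,0,0,1]
    - [0,0,-0.3,0,0,0,1]
    - [0,0,-0.35,0,0,0,1]
    - [0,0,-0.35,0,0,0,1]
    - [0,0,-0.35,0,0,0,1]

```text
time_s: 22.08
position: [0.5462, 0.3138, 0.1481]
tcp_rot: [[-0.294, 0.956, 0.001], [0.956, 0.294, 0.0], [0.0, 0.001, -1.0]]
force: [-0.9, -0.5, -0.7]
opening: 0.517
grasp_force: 30.0
```

```bash
python3 - <<'E'
from h import *
q=np.load("tray.npy")
for i in (3,4,5): print((q[:2]+Rm(q[2])@LOC[i-1]).round(4))
go(.5661,.0277,.13)
E
```

```text
[0.5661 0.0278]
[ 0.5838 -0.0311]
[ 0.603  -0.0948]
pos [0.5462 0.3138 0.1481]  units [-0.9311 -0.217   0.06  ]
```

>>> step_arm:
  steps:
    - [-0.12,-0.03,0,0,0,0,1]
    - [-0.25,-0.06,0,0,0,0,1]
    - [-0.38,-0.09,0.02,0,0,0,1]
    - [-0.5,-0.12,0.04,0,0,0,1]
    - [-0.63,-0.15,0.06,0,0,0,1]
    - [-0.76,-0.18,0.06,0,0,0,1]
    - [-0.87,-0.21,0.06,0,0,0,1]
    - [-0.92,-0.22,0.06,0,0,0,1]

```text
time_s: 22.75
position: [0.5627, 0.0265, 0.1272]
tcp_rot: [[-0.291, 0.957, -0.005], [0.957, 0.291, -0.001], [0.001, -0.005, -1.0]]
force: [-0.9, 0.7, -0.5]
opening: 0.519
grasp_force: 30.0
```

>>> step_arm:
  steps:
    - [0,0,0.05,0,0,0,1]
    - [0,0,0.1,0,0,0,1]
    - [0,0,0.15,0,0,0,1]
    - [0,0,0.15,0,0,0,1]
    - [0,0,0.15,0,0,0,1]

```text
time_s: 23.17
position: [0.5621, 0.0307, 0.0824]
tcp_rot: [[-0.294, 0.956, -0.006], [0.956, 0.294, 0.001], [0.002, -0.005, -1.0]]
force: [0.8, -0.3, -0.9]
opening: 0.519
grasp_force: 30.0
```

```bash
python3 - <<'E'
from h import *
go(.5656,.0294,.07)
E
```

```text
pos [0.5621 0.0307 0.0824]  units [-0.0076  0.01    0.0414]
```

>>> step_arm:
  steps:
    - [-0.008,0.009,0.02,0,0,0,1]
    - [-0.008,0.009,0.04,0,0,0,1]
    - [-0.008,0.009,0.04,0,0,0,1]
    - [-0.008,0.009,0.04,0,0,0,1]
    - [-0.008,0.009,0.04,0,0,0,1]

```text
time_s: 23.58
position: [0.5675, 0.0291, 0.073]
tcp_rot: [[-0.294, 0.956, 0.0], [0.956, 0.294, -0.0], [-0.0, 0.0, -1.0]]
force: [0.2, -0.0, -1.2]
opening: 0.515
grasp_force: 30.0
```

```bash
python3 - <<'E'
from h import *
go(.5656,.0294,.0495)
E
```

```text
pos [0.5675 0.0291 0.073 ]  units [ 0.0027 -0.0058  0.0783]
```

>>> step_arm:
  steps:
    - [0.003,-0.006,0.02,0,0,0,1]
    - [0.003,-0.006,0.045,0,0,0,1]
    - [0.003,-0.006,0.065,0,0,0,1]
    - [0.003,-0.006,0.078,0,0,0,1]
    - [0.003,-0.006,0.078,0,0,0,1]
    - [0.003,-0.006,0.078,0,0,0,1]

```text
time_s: 24.08
position: [0.5652, 0.0294, 0.0488]
tcp_rot: [[-0.294, 0.956, -0.001], [0.956, 0.294, 0.0], [0.0, -0.001, -1.0]]
force: [-0.1, 0.1, -1.5]
opening: 0.52
grasp_force: 30.0
```

>>> step_arm:
  steps:
    - [0,0,0,0,0,0,-0.45]
    - [0,0,0,0,0,0,-0.45]
    - [0,0,0,0,0,0,-0.45]
    - [0,0,0,0,0,0,-0.45]
    - [0,0,0,0,0,0,-0.45]
    - [0,0,0,0,0,0,-0.45]

```text
time_s: 24.58
position: [0.5654, 0.0293, 0.0494]
tcp_rot: [[-0.294, 0.956, 0.0], [0.956, 0.294, -0.0], [-0.0, 0.0, -1.0]]
force: [0.6, -0.6, 1.1]
opening: 0.719
grasp_force: 0.0
```

>>> step_arm:
  steps:
    - [0,0,-0.05,0,0,0,-0.45]
    - [0,0,-0.15,0,0,0,-0.45]
    - [0,0,-0.25,0,0,0,-0.45]
    - [0,0,-0.35,0,0,0,-0.45]
    - [0,0,-0.45,0,0,0,-0.45]
    - [0,0,-0.5,0,0,0,-0.45]
    - [0,0,-0.5,0,0,0,-0.45]

```text
time_s: 25.17
position: [0.5679, 0.0291, 0.2035]
tcp_rot: [[-0.294, 0.956, 0.009], [0.956, 0.294, -0.001], [-0.004, 0.008, -1.0]]
force: [0.5, 1.0, -0.3]
opening: 0.728
grasp_force: 0.0
```

```bash
python3 - <<'E'
from h import *
for i in (1,2,3): H[i]+=.005
tin(3,(.5661,.0277),"v3.png");tin(2,(.5497,.082));tin(1,(.5353,.1316)); go(.567,-.228,.19)
E
```

```text
pred px [319. 191.] [(319.0, 190.6, [33.6, 34.7]), (319.2, 131.2, [30.6, 31.6])]
tin 3 [0.5662 0.0281 0.043 ] disc diam 0.0326
pred px [321. 130.] [(321.1, 132.2, [30.7, 31.7])]
tin 2 [0.5503 0.0803 0.041 ] disc diam 0.0285
pred px [324.  70.] [(323.9, 69.6, [26.6, 28.2])]
tin 1 [0.5353 0.1316 0.039 ] disc diam 0.0242
pos [0.5645 0.0295 0.1985]  units [-0.8228 -0.2442  0.0282]
```

Tins 1 to 3 are in. Before tin 4, I'll check clearance to the vise.

```bash
python3 - <<'E'
from h import *
im,k=cam("scene"); c2=lambda u,v:(300+u/4,220+v/4)
for n,uv in [("bodyTL",(365,240)),("jawtop",(415,220)),("bodybot",(365,330)),("slideL",(275,400)),("knob",(230,383)),("baseR",(600,430))]:
    print(n,[pt(k,*c2(*uv),z).round(3)[:2].tolist() for z in (0,.04,.08,.12)])
im=im.copy(); crop(im,"c4.png",330,225,510,360,4)
E
```

```text
bodyTL [[0.548, -0.279], [0.517, -0.311], [0.485, -0.343], [0.454, -0.375]]
jawtop [[0.59, -0.281], [0.556, -0.313], [0.522, -0.345], [0.489, -0.377]]
bodybot [[0.496, -0.343], [0.468, -0.371], [0.439, -0.4], [0.41, -0.428]]
slideL [[0.414, -0.36], [0.39, -0.388], [0.366, -0.415], [0.342, -0.443]]
knob [[0.399, -0.336], [0.376, -0.365], [0.352, -0.394], [0.329, -0.423]]
baseR [[0.564, -0.471], [0.532, -0.493], [0.5, -0.514], [0.467, -0.536]]
```

View pics/c4.png

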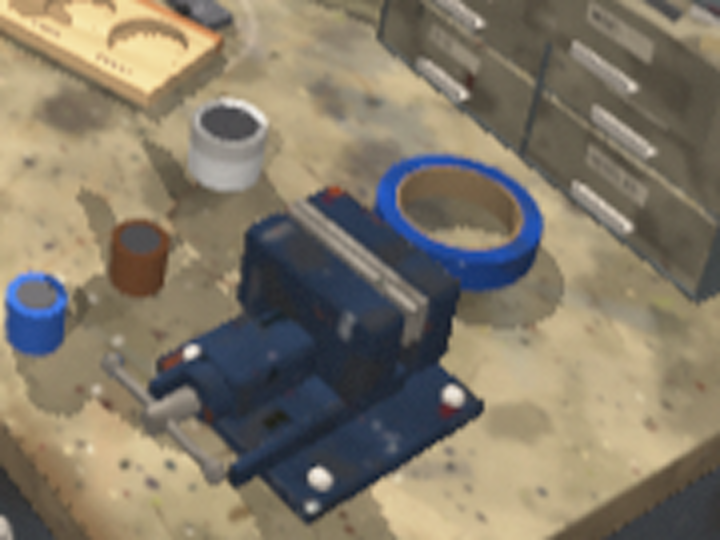

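The picture shows tin 4 at (228,122), undisturbed. The vise's upper edge at about z=0.08 lies near y≈-0.345, which clears the gripper. Moving to tin 4.

>>> step_arm:
  steps:
    - [-0.12,-0.03,0,0,0,0,-0.8]
    - [-0.24,-0.07,0,0,0,0,-0.8]
    - [-0.36,-0.1,0,0,0,0,-0.8]
    - [-0.48,-0.14,0.02,0,0,0,-0.8]
    - [-0.6,-0.18,0.03,0,0,0,-0.8]
    - [-0.72,-0.21,0.03,0,0,0,-0.8]
    - [-0.81,-0.24,0.03,0,0,0,-0.8]
    - [-0.81,-0.24,0.03,0,0,0,-0.8]

```text
time_s: 26.03
position: [0.5676, -0.2302, 0.1882]
tcp_rot: [[-0.289, 0.957, -0.001], [0.957, 0.289, -0.002], [-0.002, -0.001, -1.0]]
force: [0.2, -0.9, 0.1]
opening: 0.902
grasp_force: 0.0
```

>>> step_arm:
  steps:
    - [0,0,0,0,0,0,-0.8]
    - [0,0,0,0,0,0,-0.8]
    - [0,0,0,0,0,0,-0.8]
    - [0,0,0,0,0,0,-0.8]

```text
time_s: 26.37
position: [0.5677, -0.2223, 0.1898]
tcp_rot: [[-0.296, 0.955, -0.001], [0.955, 0.296, 0.001], [0.001, -0.001, -1.0]]
force: [0.9, 1.3, 0.4]
opening: 0.901
grasp_force: 0.0
```

```bash
python3 - <<'E'
from h import *
P=tin(4,(.568,-.228),"t4.png")
if P is not None: go(*P,.042)
E
```

```text
pred px [321. 199.] [(324.5, 201.0, [39.8, 41.4])]
tin 4 [ 0.5715 -0.2286  0.04  ] disc diam 0.0379
pos [ 0.5678 -0.2224  0.1901]  units [-0.0236  0.0061  0.4936]
```

>>> step_arm:
  steps:
    - [-0.027,0.008,0.1,0,0,0,-0.8]
    - [-0.027,0.008,0.2,0,0,0,-0.8]
    - [-0.027,0.008,0.3,0,0,0,-0.8]
    - [-0.027,0.008,0.4,0,0,0,-0.8]
    - [-0.027,0.008,0.45,0,0,0,-0.8]
    - [-0.027,0.008,0.493,0,0,0,-0.8]
    - [-0.027,0.008,0.493,0,0,0,-0.8]
    - [-0.027,0.008,0.493,0,0,0,-0.8]

```text
time_s: 27.08
position: [0.5728, -0.2306, 0.0424]
tcp_rot: [[-0.295, 0.956, -0.0], [0.956, 0.295, 0.0], [0.0, -0.0, -1.0]]
force: [0.7, 0.6, 0.4]
opening: 0.902
grasp_force: 0.0
```

>>> step_arm:
  steps:
    - [0,0,0,0,0,0,1]
    - [0,0,0,0,0,0,1]
    - [0,0,0,0,0,0,1]
    - [0,0,0,0,0,0,1]
    - [0,0,0,0,0,0,1]
    - [0,0,0,0,0,0,1]
    - [0,0,0,0,0,0,1]

```text
time_s: 27.67
position: [0.5727, -0.2313, 0.0431]
tcp_rot: [[-0.294, 0.956, 0.0], [0.956, 0.294, -0.0], [-0.001, 0.0, -1.0]]
force: [-0.9, 0.2, 5.0]
opening: 0.579
grasp_force: 30.0
```

>>> step_arm:
  steps:
    - [0,0,-0.1,0,0,0,1]
    - [0,0,-0.2,0,0,0,1]
    - [0,0,-0.3,0,0,0,1]
    - [0,0,-0.35,0,0,0,1]
    - [0,0,-0.35,0,0,0,1]
    - [0,0,-0.35,0,0,0,1]

```text
time_s: 28.17
position: [0.5727, -0.2312, 0.1478]
tcp_rot: [[-0.294, 0.956, 0.001], [0.956, 0.294, -0.001], [-0.001, 0.001, -1.0]]
force: [-0.1, 0.2, -2.0]
opening: 0.574
grasp_force: 30.0
```

```bash
python3 - <<'E'
from h import *
go(.5838,-.0311,.13)
E
```

```text
pos [ 0.5727 -0.2312  0.1478]  units [0.6267 0.2311 0.0589]
```

>>> step_arm:
  steps:
    - [0.12,0.04,0,0,0,0,1]
    - [0.24,0.09,0,0,0,0,1]
    - [0.36,0.13,0.02,0,0,0,1]
    - [0.48,0.18,0.04,0,0,0,1]
    - [0.58,0.22,0.06,0,0,0,1]
    - [0.617,0.232,0.06,0,0,0,1]
    - [0.617,0.232,0.06,0,0,0,1]
    - [0.617,0.232,0.06,0,0,0,1]

```text
time_s: 28.83
position: [0.584, -0.0335, 0.128]
tcp_rot: [[-0.296, 0.955, -0.003], [0.955, 0.296, -0.0], [0.001, -0.002, -1.0]]
force: [-1.2, 0.4, 0.1]
opening: 0.578
grasp_force: 30.0
```

>>> step_arm:
  steps:
    - [0,0,0.05,0,0,0,1]
    - [0,0,0.1,0,0,0,1]
    - [0,0,0.17,0,0,0,1]
    - [0,0,0.17,0,0,0,1]
    - [0,0,0.17,0,0,0,1]
    - [0,0,0.17,0,0,0,1]

```text
time_s: 29.33
position: [0.5853, -0.0352, 0.0788]
tcp_rot: [[-0.292, 0.956, 0.001], [0.956, 0.292, -0.0], [-0.001, 0.001, -1.0]]
force: [0.2, -0.1, -0.7]
opening: 0.574
grasp_force: 30.0
```

```bash
python3 - <<'E'
from h import *
go(.5847,-.0339,.07)
E
```

```text
pos [ 0.5853 -0.0352  0.0788]  units [ 0.0047 -0.0005  0.0295]
```

>>> step_arm:
  steps:
    - [0.005,0,0.02,0,0,0,1]
    - [0.005,0,0.03,0,0,0,1]
    - [0.005,0,0.03,0,0,0,1]
    - [0.005,0,0.03,0,0,0,1]
    - [0.005,0,0.03,0,0,0,1]

```text
time_s: 29.75
position: [0.5845, -0.0323, 0.0697]
tcp_rot: [[-0.294, 0.956, 0.001], [0.956, 0.294, -0.0], [-0.0, 0.0, -1.0]]
force: [-0.0, -0.1, -0.7]
opening: 0.577
grasp_force: 30.0
```

```bash
python3 - <<'E'
from h import *
go(.5847,-.0339,.049)
E
```

```text
pos [ 0.5845 -0.0323  0.0697]  units [-0.0054 -0.001   0.0691]
```

>>> step_arm:
  steps:
    - [-0.005,0,0.02,0,0,0,1]
    - [-0.005,0,0.04,0,0,0,1]
    - [-0.005,0,0.06,0,0,0,1]
    - [-0.005,0,0.069,0,0,0,1]
    - [-0.005,0,0.069,0,0,0,1]
    - [-0.005,0,0.069,0,0,0,1]

```text
time_s: 30.25
position: [0.5844, -0.0337, 0.0482]
tcp_rot: [[-0.294, 0.956, -0.001], [0.956, 0.294, 0.0], [0.001, -0.001, -1.0]]
force: [-0.6, -0.8, -1.0]
opening: 0.575
grasp_force: 30.0
```

>>> step_arm:
  steps:
    - [0,0,0,0,0,0,-0.55]
    - [0,0,0,0,0,0,-0.55]
    - [0,0,0,0,0,0,-0.55]
    - [0,0,0,0,0,0,-0.55]
    - [0,0,0,0,0,0,-0.55]
    - [0,0,0,0,0,0,-0.55]

```text
time_s: 30.75
position: [0.5849, -0.0338, 0.0488]
tcp_rot: [[-0.294, 0.956, 0.0], [0.956, 0.294, -0.0], [-0.0, 0.0, -1.0]]
force: [-0.7, 0.3, 0.4]
opening: 0.772
grasp_force: 0.0
```

>>> step_arm:
  steps:
    - [0,0,-0.05,0,0,0,-0.55]
    - [0,0,-0.15,0,0,0,-0.55]
    - [0,0,-0.25,0,0,0,-0.55]
    - [0,0,-0.35,0,0,0,-0.55]
    - [0,0,-0.45,0,0,0,-0.55]
    - [0,0,-0.5,0,0,0,-0.55]
    - [0,0,-0.5,0,0,0,-0.55]

```text
time_s: 31.33
position: [0.5873, -0.0342, 0.2031]
tcp_rot: [[-0.294, 0.956, 0.009], [0.956, 0.294, -0.002], [-0.005, 0.008, -1.0]]
force: [0.2, 0.2, 1.0]
opening: 0.778
grasp_force: 0.0
```

```bash
python3 - <<'E'
from h import *
for i in (1,2,3,4): H[i]+=.005
tin(4,(.5838,-.0311),"v4.png");tin(3,(.5661,.0277));tin(2,(.5497,.082)); go(.446,.290,.19)
E
```

```text
pred px [318. 186.] [(318.7, 185.6, [39.3, 40.5])]
tin 4 [ 0.5839 -0.0304  0.045 ] disc diam 0.0377
pred px [321. 119.] [(317.2, 119.1, [36.9, 38.2])]
tin 3 [0.5631 0.027  0.043 ] disc diam 0.0337
pred px [323.  51.] [(323.0, 53.5, [32.8, 36.2])]
tin 2 [0.5504 0.0801 0.041 ] disc diam 0.0305
pos [ 0.5839 -0.0336  0.1979]  units [ 1.166  -0.1227  0.0275]
```

```bash
python3 -c "
import cv2
im=cv2.imread('pics/v4.png'); cv2.imwrite('pics/v4c.png',cv2.resize(im[0:230,240:430],None,fx=2.6,fy=2.6,interpolation=cv2.INTER_CUBIC))"
```

```text
(no output)
```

View pics/v4c.png

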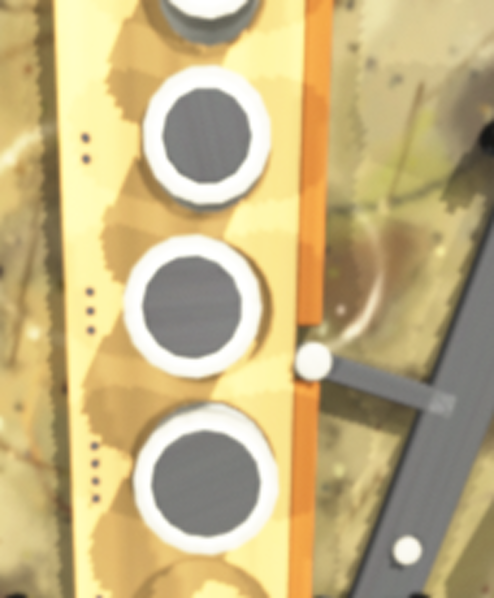

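Tins 2, 3 and 4 are at (207,135), (193,305) and (205,482). Tin 3 sits about 3 mm towards the near side of its pocket, so I'll check it from directly above.

>>> step_arm:
  steps:
    - [0.1,0,0,0,0,0,-0.6]
    - [0.21,0,0,0,0,0,-0.6]
    - [0.21,0,0,0,0,0,-0.6]
    - [0.21,0,0,0,0,0,-0.6]
    - [0.21,0,0,0,0,0,-0.6]
    - [0.21,0,0,0,0,0,-0.6]

```text
time_s: 31.98
position: [0.5663, 0.0258, 0.1978]
tcp_rot: [[-0.293, 0.956, -0.001], [0.956, 0.293, -0.0], [0.0, -0.001, -1.0]]
force: [-0.3, 0.4, 0.3]
opening: 0.802
grasp_force: 0.0
```

```bash
python3 - <<'E'
from h import *
for i in (1,2,3,4): H[i]+=.005
P=tin(3,(.5645,.0277),"v5.png"); tin(2,(.5497,.082)); q=np.load("tray.npy")
print("in tray",Rm(-q[2])@(P-q[:2])-LOC[2]); go(.446,.290,.19)
im,k=cam("side"); crop(im,"s5.png",250,150,370,240,6)
E
```

```text
pred px [321. 190.] [(319.7, 190.0, [34.5, 35.6])]
tin 3 [0.5634 0.0269 0.043 ] disc diam 0.0329
pred px [323. 127.] [(323.5, 129.1, [31.2, 32.3])]
tin 2 [0.5507 0.0802 0.041 ] disc diam 0.0286
in tray [-2.88336057e-03 -8.45363717e-05]
pos [0.5665 0.0256 0.1982]  units [ 0.9604 -0.1262  0.0275]
```

Tin 3 is still down: its disc size is unchanged, and it was only nudged 2.9 mm against the pocket wall, within tolerance. On to tin 5.

>>> step_arm:
  steps:
    - [0.12,-0.02,0,0,0,0,-0.9]
    - [0.24,-0.04,0,0,0,0,-0.9]
    - [0.37,-0.06,0,0,0,0,-0.9]
    - [0.5,-0.08,0,0,0,0,-0.9]
    - [0.63,-0.1,0.02,0,0,0,-0.9]
    - [0.76,-0.12,0.03,0,0,0,-0.9]
    - [0.88,-0.126,0.03,0,0,0,-0.9]
    - [0.96,-0.126,0.03,0,0,0,-0.9]

```text
time_s: 32.8
position: [0.4438, 0.2927, 0.1896]
tcp_rot: [[-0.295, 0.956, -0.001], [0.956, 0.295, 0.0], [0.001, -0.001, -1.0]]
force: [0.1, -0.2, -0.0]
opening: 0.947
grasp_force: 0.0
```

>>> step_arm:
  steps:
    - [0,0,0,0,0,0,-0.9]
    - [0,0,0,0,0,0,-0.9]
    - [0,0,0,0,0,0,-0.9]
    - [0,0,0,0,0,0,-0.9]
    - [0,0,0,0,0,0,-0.9]

```text
time_s: 33.22
position: [0.4463, 0.2894, 0.1897]
tcp_rot: [[-0.292, 0.957, 0.0], [0.957, 0.292, -0.0], [-0.0, -0.0, -1.0]]
force: [-0.3, 0.1, -0.4]
opening: 0.95
grasp_force: 0.0
```

```bash
python3 - <<'E'
from h import *
P=tin(5,(.446,.291),"t5.png")
if P is not None: go(*P,.042)
E
```

```text
pred px [322. 192.] [(323.3, 189.8, [46.5, 47.7])]
tin 5 [0.4461 0.2931 0.042 ] disc diam 0.0429
pos [0.4462 0.2895 0.1897]  units [0.0117 0.0033 0.4924]
```

>>> step_arm:
  steps:
    - [0.01,0.003,0.1,0,0,0,-0.9]
    - [0.01,0.003,0.2,0,0,0,-0.9]
    - [0.01,0.003,0.3,0,0,0,-0.9]
    - [0.01,0.003,0.4,0,0,0,-0.9]
    - [0.01,0.003,0.45,0,0,0,-0.9]
    - [0.01,0.003,0.49,0,0,0,-0.9]
    - [0.01,0.003,0.49,0,0,0,-0.9]
    - [0.01,0.003,0.49,0,0,0,-0.9]

```text
time_s: 33.93
position: [0.4457, 0.2931, 0.0423]
tcp_rot: [[-0.293, 0.956, -0.001], [0.956, 0.293, -0.001], [-0.0, -0.001, -1.0]]
force: [0.8, -0.4, -0.6]
opening: 0.953
grasp_force: 0.0
```

>>> step_arm:
  steps:
    - [0,0,0,0,0,0,1]
    - [0,0,0,0,0,0,1]
    - [0,0,0,0,0,0,1]
    - [0,0,0,0,0,0,1]
    - [0,0,0,0,0,0,1]
    - [0,0,0,0,0,0,1]
    - [0,0,0,0,0,0,1]

```text
time_s: 34.52
position: [0.4456, 0.2939, 0.0433]
tcp_rot: [[-0.294, 0.956, 0.001], [0.956, 0.294, 0.0], [-0.0, 0.001, -1.0]]
force: [-0.9, -0.2, 4.8]
opening: 0.634
grasp_force: 30.0
```

>>> step_arm:
  steps:
    - [0,0,-0.1,0,0,0,1]
    - [0,0,-0.2,0,0,0,1]
    - [0,0,-0.3,0,0,0,1]
    - [0,0,-0.37,0,0,0,1]
    - [0,0,-0.37,0,0,0,1]
    - [0,0,-0.37,0,0,0,1]

```text
time_s: 35.02
position: [0.4459, 0.2941, 0.1546]
tcp_rot: [[-0.294, 0.956, 0.002], [0.956, 0.294, 0.001], [0.0, 0.003, -1.0]]
force: [-1.2, 0.1, -1.9]
opening: 0.634
grasp_force: 30.0
```

```bash
python3 - <<'E'
from h import *
go(.603,-.0948,.15)
E
```

```text
pos [0.4459 0.2941 0.1546]  units [-1.3928  0.1194  0.0153]
```

>>> step_arm:
  steps:
    - [-0.12,0.01,0,0,0,0,1]
    - [-0.24,0.02,0,0,0,0,1]
    - [-0.36,0.04,0,0,0,0,1]
    - [-0.49,0.05,0,0,0,0,1]
    - [-0.62,0.06,0,0,0,0,1]
    - [-0.75,0.08,0,0,0,0,1]
    - [-0.88,0.09,0,0,0,0,1]
    - [-1,0.1,0,0,0,0,1]

```text
time_s: 35.68
position: [0.5617, 0.0137, 0.1515]
tcp_rot: [[-0.293, 0.956, -0.004], [0.956, 0.293, 0.001], [0.002, -0.004, -1.0]]
force: [0.7, 0.5, -2.1]
opening: 0.639
grasp_force: 30.0
```

>>> step_arm:
  steps:
    - [-0.12,0.01,0,0,0,0,1]
    - [-0.24,0.02,0,0,0,0,1]
    - [-0.36,0.02,0.03,0,0,0,1]
    - [-0.38,0.02,0.1,0,0,0,1]
    - [-0.38,0.02,0.2,0,0,0,1]
    - [-0.38,0.02,0.2,0,0,0,1]
    - [-0.38,0.02,0.2,0,0,0,1]
    - [-0.38,0.02,0.2,0,0,0,1]

```text
time_s: 36.35
position: [0.6009, -0.0907, 0.0932]
tcp_rot: [[-0.294, 0.956, -0.002], [0.956, 0.294, 0.001], [0.001, -0.002, -1.0]]
force: [0.6, 0.3, -1.6]
opening: 0.631
grasp_force: 30.0
```

```bash
python3 - <<'E'
from h import *
go(.6027,-.0939,.07)
E
```

```text
pos [ 0.6009 -0.0907  0.0932]  units [-0.0119  0.0026  0.0772]
```

>>> step_arm:
  steps:
    - [-0.012,0.002,0.03,0,0,0,1]
    - [-0.012,0.002,0.07,0,0,0,1]
    - [-0.012,0.002,0.07,0,0,0,1]
    - [-0.012,0.002,0.07,0,0,0,1]
    - [-0.012,0.002,0.07,0,0,0,1]

```text
time_s: 36.77
position: [0.6032, -0.0944, 0.0729]
tcp_rot: [[-0.294, 0.956, 0.0], [0.956, 0.294, -0.0], [-0.0, 0.0, -1.0]]
force: [0.4, -0.3, -1.1]
opening: 0.635
grasp_force: 30.0
```

```bash
python3 - <<'E'
from h import *
go(.6027,-.0939,.049)
E
```

```text
pos [ 0.6032 -0.0944  0.0729]  units [ 0.0021 -0.0011  0.0796]
```

>>> step_arm:
  steps:
    - [0.002,-0.001,0.02,0,0,0,1]
    - [0.002,-0.001,0.045,0,0,0,1]
    - [0.002,-0.001,0.065,0,0,0,1]
    - [0.002,-0.001,0.079,0,0,0,1]
    - [0.002,-0.001,0.079,0,0,0,1]
    - [0.002,-0.001,0.079,0,0,0,1]

```text
time_s: 37.27
position: [0.6026, -0.0941, 0.0486]
tcp_rot: [[-0.294, 0.956, -0.0], [0.956, 0.294, 0.0], [0.0, -0.0, -1.0]]
force: [-0.2, 0.1, -0.8]
opening: 0.636
grasp_force: 30.0
```

>>> step_arm:
  steps:
    - [0,0,0,0,0,0,-0.65]
    - [0,0,0,0,0,0,-0.65]
    - [0,0,0,0,0,0,-0.65]
    - [0,0,0,0,0,0,-0.65]
    - [0,0,0,0,0,0,-0.65]
    - [0,0,0,0,0,0,-0.65]

```text
time_s: 37.77
position: [0.6028, -0.0942, 0.0492]
tcp_rot: [[-0.294, 0.956, 0.0], [0.956, 0.294, -0.0], [-0.0, 0.0, -1.0]]
force: [0.2, -0.2, 0.1]
opening: 0.818
grasp_force: 0.0
```

>>> step_arm:
  steps:
    - [0,0,-0.05,0,0,0,-0.65]
    - [0,0,-0.15,0,0,0,-0.65]
    - [0,0,-0.25,0,0,0,-0.65]
    - [0,0,-0.35,0,0,0,-0.65]
    - [-0.05,0,-0.47,0,0,0,-0.65]
    - [-0.1,-0.05,-0.6,0,0,0,-0.65]
    - [-0.15,-0.1,-0.75,0,0,0,-0.65]
    - [-0.15,-0.1,-0.88,0,0,0,-0.65]

```text
time_s: 38.43
position: [0.5857, -0.1471, 0.3067]
tcp_rot: [[-0.292, 0.956, -0.003], [0.956, 0.292, -0.0], [0.0, -0.003, -1.0]]
force: [1.2, -0.3, -0.6]
opening: 0.826
grasp_force: 0.0
```

```bash
python3 - <<'E'
from h import *
for i in (1,2,3,4,5): H[i]+=.005
q=np.load("tray.npy")
for i in (5,4,3,2,1):
    P=tin(i,q[:2]+Rm(q[2])@LOC[i-1],f"v6.png")
    if P is not None: print("   off mm",((Rm(-q[2])@(P-q[:2])-LOC[i-1])*1000).round(1))
print(read_state()["position"])
E
```

```text
pred px [350. 136.] [(350.1, 137.0, [34.4, 35.5]), (351.3, 77.6, [31.9, 33.6])]
tin 5 [ 0.6036 -0.0952  0.047 ] disc diam 0.0428
   off mm [ 0.5 -0.6]
pred px [344.  73.] [(344.7, 73.7, [30.0, 32.7]), (342.9, 16.8, [26.8, 30.5]), (343.8, 131.9, [32.7, 34.3])]
tin 4 [ 0.5849 -0.0311  0.045 ] disc diam 0.0387
   off mm [ 1.  -0.3]
pred px [344.  16.] [(341.2, 15.8, [27.4, 31.8]), (343.1, 73.3, [30.7, 33.1])]
tin 3 [0.5627 0.0268 0.043 ] disc diam 0.0359
   off mm [-3.5 -0. ]
pred px [348. -39.] [(343.5, 18.0, [27.7, 31.2])]
tin 2 [0.5626 0.0273 0.041 ] disc diam 0.0352
   off mm [ -3.5 -56. ]
pred px [351. -93.] []
[ 0.58694516 -0.14501765  0.30544299]
```

```bash
python3 - <<'E'
from h import *
a,_=cam("scene"); b,_=cam("side"); R=lambda im,x,y,w,h,m:cv2.resize(im[y:y+h,x:x+w],None,fx=m,fy=m,interpolation=cv2.INTER_CUBIC)
cv2.imwrite("pics/f6.png",np.vstack([R(a,280,180,130,70,4.2),R(b,280,160,130,70,4.2)]))
E
```

```text
(no output)
```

View pics/f6.png

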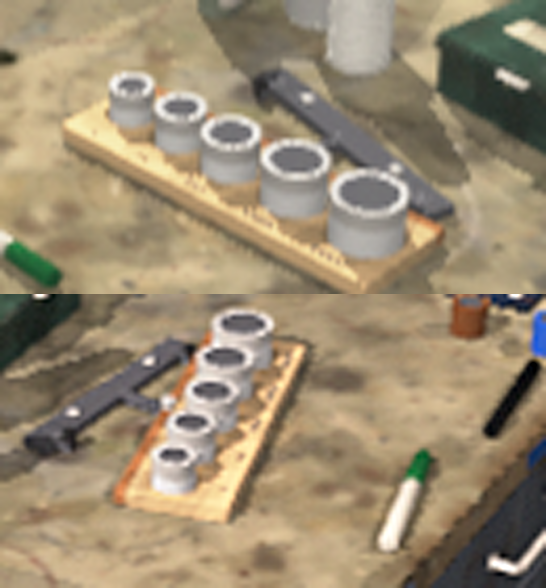

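The picture shows all five tins upright and seated in both views. Now I'll bring the closed fingers to the near edge at its left end for the final push.

```bash
python3 - <<'E'
from h import *
P=np.array([.6112,.022]); c=lambda h,g:P+Rm(h)@[-.108-g,.105]
go(*c(.292,.012),.2)
print("start",c(.292,.012))
Rt=lambda h:np.array([[-np.sin(h),np.cos(h)],[np.cos(h),np.sin(h)]]) # cols tool x,y at heading h
hs=[(.292,.012)]+[(.292-.02*i,max(.012-.006*i,0)) for i in range(1,33)]
for a in range(0,32,8):
    h0,g0=hs[a]; R0=np.array([[-np.sin(h0),np.cos(h0)],[np.cos(h0),np.sin(h0)]])
    print([[*((R0.T@(c(*hs[j])-c(h0,g0)))/.3).round(3).tolist(),round((h0-hs[j][0])*180/np.pi/45,3)] for j in range(a+1,a+9)])
E
```

```text
pos [ 0.5865 -0.1445  0.3037]  units [ 0.8579 -0.1546  0.3487]
start [0.46605344 0.08801118]
[[0.008, 0.027, 0.025], [0.014, 0.054, 0.051], [0.021, 0.062, 0.076], [0.028, 0.069, 0.102], [0.034, 0.077, 0.127], [0.041, 0.084, 0.153], [0.047, 0.092, 0.178], [0.053, 0.1, 0.204]]
[[0.007, 0.007, 0.025], [0.014, 0.014, 0.051], [0.021, 0.022, 0.076], [0.028, 0.029, 0.102], [0.034, 0.037, 0.127], [0.041, 0.044, 0.153], [0.047, 0.052, 0.178], [0.053, 0.06, 0.204]]
[[0.007, 0.007, 0.025], [0.014, 0.014, 0.051], [0.021, 0.022, 0.076], [0.028, 0.029, 0.102], [0.034, 0.037, 0.127], [0.041, 0.044, 0.153], [0.047, 0.052, 0.178], [0.053, 0.06, 0.204]]
[[0.007, 0.007, 0.025], [0.014, 0.014, 0.051], [0.021, 0.022, 0.076], [0.028, 0.029, 0.102], [0.034, 0.037, 0.127], [0.041, 0.044, 0.153], [0.047, 0.052, 0.178], [0.053, 0.06, 0.204]]
```

>>> step_arm:
  steps:
    - [0.12,-0.03,0,0,0,0,1]
    - [0.24,-0.05,0,0,0,0,1]
    - [0.36,-0.08,0.05,0,0,0,1]
    - [0.48,-0.1,0.12,0,0,0,1]
    - [0.6,-0.12,0.2,0,0,0,1]
    - [0.72,-0.15,0.28,0,0,0,1]
    - [0.82,-0.155,0.35,0,0,0,1]
    - [0.86,-0.155,0.35,0,0,0,1]

```text
time_s: 39.45
position: [0.4596, 0.0912, 0.1955]
tcp_rot: [[-0.297, 0.955, -0.016], [0.955, 0.297, 0.002], [0.007, -0.015, -1.0]]
force: [-0.7, -0.6, -0.8]
opening: 0.298
grasp_force: 0.0
```

>>> step_arm:
  steps:
    - [0,-0.02,0,0,0,0,1]
    - [0,-0.02,0,0,0,0,1]
    - [0,-0.02,0,0,0,0,1]
    - [0,-0.02,0,0,0,0,1]

```text
time_s: 39.78
position: [0.4632, 0.0848, 0.2014]
tcp_rot: [[-0.292, 0.956, 0.003], [0.956, 0.292, -0.0], [-0.001, 0.002, -1.0]]
force: [-0.1, -1.0, -0.6]
opening: 0.034
grasp_force: 0.0
```

```bash
python3 - <<'E'
from h import *
go(.466,.088,.032); print(read_state()["opening"])
E
```

```text
pos [0.4632 0.0848 0.2014]  units [0.0082 0.0108 0.5647]
0.0341636861369856
```

>>> step_arm:
  steps:
    - [0.008,0.003,0.1,0,0,0,1]
    - [0.008,0.003,0.2,0,0,0,1]
    - [0.008,0.003,0.3,0,0,0,1]
    - [0.008,0.003,0.4,0,0,0,1]
    - [0.008,0.003,0.5,0,0,0,1]
    - [0.008,0.003,0.562,0,0,0,1]
    - [0.008,0.003,0.562,0,0,0,1]
    - [0.008,0.003,0.562,0,0,0,1]

```text
time_s: 40.45
position: [0.4625, 0.0875, 0.0318]
tcp_rot: [[-0.292, 0.956, -0.001], [0.956, 0.292, -0.0], [0.0, -0.001, -1.0]]
force: [-0.1, -0.6, 0.9]
opening: 0.004
grasp_force: 0.0
```

>>> step_arm:
  steps:
    - [0,0,0,0,0,0,1]
    - [0,0.01,0,0,0,0,1]
    - [0,0.02,0,0,0,0,1]
    - [0,0.03,0,0,0,0,1]
    - [0,0.03,0,0,0,0,1]

```text
time_s: 40.87
position: [0.4722, 0.0912, 0.0331]
tcp_rot: [[-0.294, 0.956, 0.004], [0.956, 0.294, -0.0], [-0.001, 0.004, -1.0]]
force: [0.1, -0.0, 0.5]
opening: 0.005
grasp_force: 0.0
```

>>> step_arm:
  steps:
    - [0.003,0.01,0,0,0,0,1]
    - [0.007,0.023,0,0,0,0.025,1]
    - [0.014,0.03,0,0,0,0.051,1]
    - [0.021,0.038,0,0,0,0.076,1]
    - [0.028,0.046,0,0,0,0.102,1]
    - [0.034,0.054,0,0,0,0.127,1]
    - [0.041,0.062,0,0,0,0.153,1]
    - [0.047,0.07,0,0,0,0.178,1]

```text
time_s: 41.53
position: [0.4849, 0.1107, 0.0319]
tcp_rot: [[-0.156, 0.988, -0.004], [0.988, 0.156, -0.0], [0.0, -0.004, -1.0]]
force: [-2.5, -3.3, 0.4]
opening: -0.001
grasp_force: 1.8
```

>>> step_arm:
  steps:
    - [0.007,0.007,0,0,0,0.025,1]
    - [0.014,0.014,0,0,0,0.051,1]
    - [0.021,0.022,0,0,0,0.076,1]
    - [0.028,0.029,0,0,0,0.102,1]
    - [0.034,0.037,0,0,0,0.127,1]
    - [0.041,0.044,0,0,0,0.153,1]
    - [0.047,0.052,0,0,0,0.178,1]
    - [0.053,0.06,0,0,0,0.204,1]

```text
time_s: 42.2
position: [0.5015, 0.1295, 0.032]
tcp_rot: [[0.004, 1.0, -0.001], [1.0, -0.004, -0.0], [-0.0, -0.001, -1.0]]
force: [-2.2, -1.5, -0.6]
opening: 0.01
grasp_force: 1.4
```

```bash
python3 - <<'E'
from h import *
s=read_state(); P=np.array([.6112,.022]); R=s["tcp_rot"]; h=np.arctan2(R[1,1],R[0,1]); print(h,Rm(-h)@(s["position"][:2]-P),R[:2,:2].T@s["force"][:2])
E
```

```text
-0.003805443011003492 [-0.11015775  0.10704544] [-1.46108386 -2.20558149]
```

>>> step_arm:
  steps:
    - [0.007,0.008,0,0,0,0.025,1]
    - [0.013,0.016,0,0,0,0.051,1]
    - [0.02,0.024,0,0,0,0.076,1]
    - [0.026,0.032,0,0,0,0.102,1]
    - [0.032,0.04,0,0,0,0.127,1]
    - [0.039,0.048,0,0,0,0.153,1]
    - [0.045,0.056,0,0,0,0.178,1]
    - [0.051,0.064,0,0,0,0.204,1]

```text
time_s: 42.87
position: [0.5211, 0.1448, 0.0321]
tcp_rot: [[0.163, 0.987, 0.0], [0.987, -0.163, 0.0], [0.0, 0.0, -1.0]]
force: [-3.7, -0.5, -1.8]
opening: 0.002
grasp_force: 1.5
```

>>> step_arm:
  steps:
    - [0.007,0.007,0,0,0,0.025,1]
    - [0.013,0.014,0,0,0,0.051,1]
    - [0.019,0.022,0,0,0,0.076,1]
    - [0.025,0.029,0,0,0,0.102,1]
    - [0.031,0.037,0,0,0,0.127,1]
    - [0.031,0.037,0,0,0,0.127,1]

```text
time_s: 43.37
position: [0.5342, 0.1524, 0.0322]
tcp_rot: [[0.26, 0.966, 0.001], [0.966, -0.26, 0.001], [0.001, 0.001, -1.0]]
force: [-2.1, 2.4, -1.0]
opening: 0.005
grasp_force: 1.3
```

```bash
python3 - <<'E'
from h import *
s=read_state(); P=np.array([.6112,.022]); R=s["tcp_rot"]; h=np.arctan2(R[1,1],R[0,1]); print(h,Rm(-h)@(s["position"][:2]-P),R[:2,:2].T@s["force"][:2])
E
```

```text
-0.2631965177777274 [-0.10831165  0.10585945] [ 1.77319099 -2.69857278]
```

>>> step_arm:
  steps:
    - [0.004,0.006,0,0,0,0.025,1]
    - [0.008,0.013,0,0,0,0.05,1]
    - [0.01,0.018,0,0,0,0.058,1]
    - [0.01,0.018,0,0,0,0.058,1]

```text
time_s: 43.7
position: [0.538, 0.1542, 0.0322]
tcp_rot: [[0.304, 0.953, -0.003], [0.953, -0.304, 0.001], [0.0, -0.003, -1.0]]
force: [-5.9, 4.2, 0.4]
opening: 0.005
grasp_force: 3.0
```

>>> step_arm:
  steps:
    - [0,0.004,0,0,0,0,1]
    - [0,0.008,0,0,0,0,1]
    - [0,0.008,0,0,0,0,1]

```text
time_s: 43.95
position: [0.539, 0.1541, 0.0322]
tcp_rot: [[0.304, 0.953, -0.005], [0.953, -0.304, 0.002], [0.0, -0.005, -1.0]]
force: [-6.9, 7.5, 2.0]
opening: 0.004
grasp_force: 4.3
```

>>> step_arm:
  steps:
    - [0,0.005,0,0,0,0,1]
    - [0,0.01,0,0,0,0,1]
    - [0,0.01,0,0,0,0,1]
    - [0,0.01,0,0,0,0,1]

```text
time_s: 44.28
position: [0.5415, 0.154, 0.0322]
tcp_rot: [[0.305, 0.952, -0.005], [0.953, -0.304, 0.003], [0.001, -0.006, -1.0]]
force: [-7.4, 10.6, 1.8]
opening: 0.007
grasp_force: 4.9
```

>>> step_arm:
  steps:
    - [0,-0.03,0,0,0,0,1]
    - [0,-0.08,0,0,0,0,1]
    - [0,-0.1,0,0,0,0,1]
    - [0,-0.1,-0.1,0,0,0,1]
    - [0,-0.1,-0.25,0,0,0,1]
    - [0,-0.1,-0.4,0,0,0,1]
    - [-0.1,-0.05,-0.55,0,0,0,1]
    - [-0.2,0,-0.7,0,0,0,1]

```text
time_s: 44.95
position: [0.5247, 0.1145, 0.2174]
tcp_rot: [[0.301, 0.954, 0.006], [0.954, -0.301, -0.0], [0.002, 0.006, -1.0]]
force: [0.5, -0.5, 0.7]
opening: 0.004
grasp_force: 0.0
```

```bash
python3 - <<'E'
from h import *
s=read_state(); R=s["tcp_rot"]; print(s["position"],np.arctan2(R[1,1],R[0,1])); go(.56,-.06,.33)
E
```

```text
[0.52473161 0.11450005 0.21736876] -0.30527478761259763
pos [0.5247 0.1145 0.2174]  units [-0.5189  0.2891 -0.3745]
```

>>> step_arm:
  steps:
    - [-0.1,0.04,-0.1,0,0,0,0]
    - [-0.2,0.08,-0.2,0,0,0,0]
    - [-0.3,0.12,-0.3,0,0,0,0]
    - [-0.4,0.16,-0.4,0,0,0,0]
    - [-0.5,0.2,-0.4,0,0,0,0]
    - [-0.6,0.24,-0.4,0,0,0,0]
    - [-0.6,0.24,-0.4,0,0,0,0]
    - [-0.6,0.24,-0.4,0,0,0,0]

```text
time_s: 45.62
position: [0.5381, -0.0813, 0.3351]
tcp_rot: [[0.307, 0.952, 0.003], [0.952, -0.307, -0.001], [-0.0, 0.004, -1.0]]
force: [-0.5, 1.1, 0.1]
opening: 0.469
grasp_force: 0.0
```

```bash
python3 - <<'E'
from h import *
im,k=cam("wrist"); print(read_state()["position"]); np.save("k7.npy",np.array([*k[:3],*k[3].ravel()])); cv2.imwrite("pics/w7.png",im)
q=[.6112,.022,-.308]; u=[px(k,[*(np.array(q[:2])+Rm(q[2])@l),.014]) for l in LOC]; print(np.round(u))
xs=np.array(u); x0=max(int(xs[:,0].min())-60,0); print(x0); cv2.imwrite("pics/w7c.png",cv2.resize(im[0:235,x0:x0+220],None,fx=2.5,fy=2.5,interpolation=cv2.INTER_CUBIC))
E
```

```text
[ 0.53756811 -0.07975194  0.33458932]
[[318. -29.]
 [318.  17.]
 [318.  64.]
 [318. 113.]
 [319. 161.]]
257
```

View pics/w7c.png

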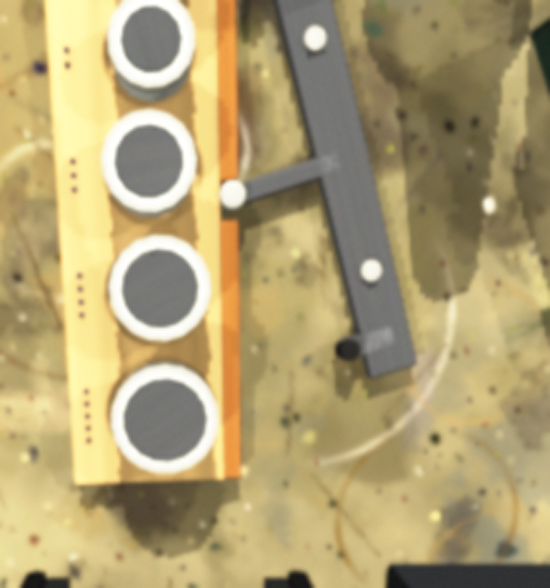

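Tins 2 to 5 are at crop positions (151,41), (149,161), (160,288) and (164,419), upright. The pin (232,193) is in the notch and the right post is at (348,349). The left stop lies above the view, so I'll compute the fit numerically.

```bash
python3 - <<'E'
from h import *
from scipy.optimize import least_squares
a=np.load("k7.npy"); k=(*a[:3],a[3:].reshape(4,4)); W=lambda u,v,z:pt(k,257+u/2.5,v/2.5,z)[:2]
pin=W(232,193,.018); sr=W(348,349,.018); v=sr-pin; fh=np.arctan2(v[1],v[0])-np.arctan2(-.098,.039); sl=pin+Rm(fh)@[.039,.098]
print("pin",pin,"len",np.linalg.norm(v),"(.1055) fixture heading",fh,"exp tray heading",fh-.3)
A,B,C,D_,=W(46,0,.014),W(76,485,.014),W(237,0,.014),W(240,478,.014)
def f(q):
    L=lambda p:Rm(-q[2])@(p-q[:2])
    return [L(A)[0]+.093,L(B)[0]+.093,L(C)[0]-.003,L(D_)[0]-.003,L(B)[1]+.152,L(D_)[1]+.152]
r=least_squares(f,[.61,.022,-.3]); q=r.x
print("tray",q,"res",(r.fun*1000).round(1)); print("pin d",Rm(-q[2])@(pin-q[:2]),"edge_left d",np.linalg.norm(q[:2]+Rm(q[2])@[.003,.105]-sl))
print("edge_left with wrist-2 stop est")
for i,uv in ((2,(151,41)),(3,(149,161)),(4,(160,288)),(5,(164,419))): print(i,((Rm(-q[2])@(W(*uv,H[i]+.005)-q[:2])-LOC[i-1])*1000).round(1))
E
```

```text
pin [0.61053169 0.02072356] len 0.10445172231825892 (.1055) fixture heading -0.007653139268078757 exp tray heading -0.30765313926807875
tray [ 0.61012584  0.01694618 -0.27915788] res [-0.   0.2  0.2 -0.4 -0.5  0.5]
pin d [-0.00065071  0.00374298] edge_left d 0.008449869723268517
edge_left with wrist-2 stop est
2 [ 1.3 -0.5]
3 [-1.6  2.1]
4 [1.8 2.7]
5 [1.7 2.3]
```

>>> step_arm:
  steps:
    - [0.12,0,0,0,0,0,0]
    - [0.24,0,0,0,0,0,0]
    - [0.36,0,0,0,0,0,0]
    - [0.45,0.05,0,0,0,0,0]
    - [0.45,0.05,0,0,0,0,0]
    - [0.45,0.05,0,0,0,0,0]
    - [0.45,0.05,0,0,0,0,0]
    - [0.45,0.05,0,0,0,0,0]

```text
time_s: 46.33
position: [0.5916, 0.0451, 0.334]
tcp_rot: [[0.303, 0.953, -0.001], [0.953, -0.303, -0.0], [-0.001, -0.001, -1.0]]
force: [-0.1, -0.2, 0.4]
opening: 0.499
grasp_force: 0.0
```

```bash
python3 - <<'E'
from h import *
im,k=cam("wrist"); np.save("k8.npy",np.array([*k[:3],*k[3].ravel()])); cv2.imwrite("pics/w8.png",im); hsv=cv2.cvtColor(im,cv2.COLOR_BGR2HSV)
sl=np.array([.677,.107]); 
P0=np.array([.6105,.0207]); sl=P0+Rm(-.0077)@[.039,.098]; p=px(k,[*sl,.018]); print("pred post px",p.round(1),read_state()["position"])
x,y=p.round().astype(int); g=im.max(2)
print(g[y-16:y+17:2,x-30:x+20:2])
# orange far-edge points: orange mask right-most per row
o=((hsv[...,0]>5)&(hsv[...,0]<16)&(hsv[...,1]>170)&(hsv[...,2]>120)).astype(np.uint8); o[225:]=0
n,lab,st,ce=cv2.connectedComponentsWithStats(o); print(st[st[:,4]>60][1:].tolist())
pts=[]
for r in range(0,225,8):
    c=np.where(o[r])[0]
    if len(c)>3: pts.append((r,c.min(),c.max(),*pt(k,c.max()+.5,r,.014)[:2].round(4)))
for t in pts: print(*t)
E
```

```text
pred post px [347.5 102.2] [0.59168082 0.04478907 0.3341649 ]
[[246 254 249 245 249 251 254 254 250 247 245 240 149 110  92  71  65  71
   69  72  70  73  72  72  78]
 [237 254 249 240 249 251 254 255 250 247 244 234 133 106 102  77  65  74
   73  72  71  73  72  72  91]
 [241 254 248 238 249 252 255 255 248 246 241 229 127 101 102  81  66  73
   76  72  72  72  75  92 103]
 [248 254 242 237 251 254 255 255 246 241 236 228 132  96  91  75  68  89
  104  77  72  71  90 113 117]
 [254 252 207 242 254 254 255 255 248 240 236 229 131  91  92  87  68  71
  111  82  72  76 114 127 119]
 [254 245 210 252 254 254 254 254 248 240 236 229 138  99 114 156  83  70
  108 106  86  99 137 151 134]
 [250 215 237 254 253 253 254 254 247 240 236 230 157 110  94 103  83  96
  104 118 130 133 149 153 142]
 [212 200 236 253 252 253 254 254 246 239 236 229 147  98  55  49  50  78
  109 134 148 145 159 158 151]
 [178 175 207 247 249 252 253 254 246 239 236 226 126  60  48  46  45  62
  105 136 153 145 142 127 123]
 [181 172 168 237 243 247 248 251 247 240 236 227 123  50  43  45  43  67
  110 120 125 120 1
[... 327 characters left out ...]
 [197 182 157 204 243 244 245 247 242 218 229 227 145  81  65  87  92  91
   92  83 104 114 116 114 115]
 [189 182 158 208 243 244 245 247 241 218 216 225 141  81  67  94 104 103
   99  92  97 114 115 115 118]
 [172 174 168 235 244 244 245 246 239 216 213 225 133  79  75 100 105 114
  127 100  84 117 122 123 124]
 [238 175 167 229 244 244 245 244 236 217 213 224 136  82  84 111 118 138
  166 122  82 116 124 126 125]]
[[336, 88, 6, 39, 147], [336, 147, 5, 20, 68], [337, 187, 6, 25, 132]]
104 338 341 0.6421 0.1187
112 336 340 0.6378 0.1091
120 336 341 0.636 0.0985
152 336 339 0.6208 0.0577
160 337 342 0.6216 0.0456
192 338 342 0.6083 0.0013
200 338 342 0.6048 -0.0102
208 337 342 0.6014 -0.0218
```

```bash
python3 - <<'E'
from h import *
im=cv2.imread("pics/w8.png"); a=np.load("k8.npy"); k=(*a[:3],a[3:].reshape(4,4))
print(im.max(2)[98:112,334:358])
W=lambda u,v,z:pt(k,u,v,z)[:2]
g=im.max(2).astype(float); E=[]
for r in list(range(20,150,3))+list(range(180,220,3)):   # sub-pixel 170-level crossing, wood/orange -> outside
    row=g[r,330:350]; i=np.where((row[:-1]>175)&(row[1:]<=175))[0]
    if len(i): i=i[-1]; E.append([*W(330.5-.0+i+(row[i]-175)/(row[i]-row[i+1])-.5+.0,r,.014),r])
E=np.array(E); 
for _ in range(3):
    c=np.polyfit(E[:,1],E[:,0],1); e=E[:,0]-np.polyval(c,E[:,1]); E=E[abs(e)<max(2*e.std(),.0005)]
h=-np.arctan(c[0])*1.0; print("far edge: x=%.4f*y+%.4f, heading"%tuple(c),-np.arctan(c[0]),len(E),e.std())
s=W(347.2,103.6,.018); n=np.array([1,-c[0]])/np.hypot(1,c[0]); print("post",s,"dist post axis to far edge",(s[0]-np.polyval(c,s[1]))*n[0])
E
```

```text
[[247 240 240 238 236 234 230 210 157 123 110 100  94  98 103  84  83  92
   96 100 104 110 118 127]
 [247 239 239 238 236 234 230 210 157 128 109  88  70  64  62  58  65  77
   90  99 106 115 124 133]
 [246 238 239 238 236 234 229 202 147 121  98  71  55  49  49  49  50  60
   78  97 109 122 134 144]
 [246 238 239 238 236 234 226 193 133 103  77  56  49  47  47  47  46  50
   69  90 107 124 141 153]
 [246 239 239 238 236 234 226 191 126  90  60  48  48  46  46  45  45  48
   62  86 105 121 136 148]
 [246 240 240 238 236 234 226 191 125  84  51  44  46  46  46  46  45  47
   62  90 109 120 128 135]
 [247 242 240 238 236 233 227 194 123  82  50  41  43  44  45  45  43  48
   67  95 110 115 120 124]
 [249 244 240 238 236 233 228 196 125  83  50  36  40  44  44  44  43  49
   68  90  96  96 106 116]
 [251 244 240 238 236 233 228 198 129  87  57  39  37  39  43  45  49  54
   66  78  79  79  98 113]
 [249 240 237 237 236 233 228 198 130  92  67  47  41  39  45  53  63  68
   72  79  77  77  93 110]
 [245 232 230 233 234 233 228 197 133 100  81  61  49  50  58  66  74  77
   79  81  80  77  86 104]
 [242 227 222 228 233 233 228 199 135 105  91  67  57  59  70  77  78  79
   82  82  82  78  79 101]
 [242 226 219 226 233 233 228 200 136  99  87  66  59  65  77  82  81  82
   83  84  85  81  80  97]
 [242 223 219 226 233 233 228 202 140  99  79  66  61  69  82  85  88  86
   86  87  88  88  82  91]]
far edge: x=0.2804*y+0.6089, heading -0.27336973980563206 50 0.0007305719247462125
post [0.64929115 0.11676908] dist post axis to far edge 0.007339959337294742
```

```bash
python3 - <<'E'
from h import *
for i in range(1,6): H[i]+=.005
q=np.array([.6101,.0171,-.276])
for i in range(1,6):
    P=tin(i,q[:2]+Rm(q[2])@LOC[i-1])
    if P is not None: print("   off mm",((Rm(-q[2])@(P-q[:2])-LOC[i-1])*1000).round(1))
s=read_state(); R=s["tcp_rot"]; h=np.arctan2(R[1,1],R[0,1]); print(h)
P=np.array([.6105,.0207]); c=P+Rm(-.305)@[-.125,.105]; go(*c,.2); print(c)
E
```

```text
pred px [307.  91.] [(308.0, 88.2, [16.7, 17.8]), (309.4, 131.6, [20.2, 21.0])]
tin 1 [0.6058 0.1489 0.039 ] disc diam 0.0225
   off mm [2.  2.7]
pred px [308. 132.] [(309.1, 131.5, [20.4, 20.7]), (308.3, 173.5, [23.0, 23.4]), (307.7, 88.1, [17.1, 17.9])]
tin 2 [0.5908 0.0973 0.041 ] disc diam 0.027
   off mm [1.6 0.5]
pred px [310. 175.] [(308.2, 173.4, [22.9, 23.6]), (312.4, 217.3, [24.9, 26.4]), (309.0, 131.5, [20.2, 20.9])]
tin 3 [0.5728 0.0456 0.043 ] disc diam 0.0315
   off mm [-1.7  2.2]
pred px [311. 219.] [(312.3, 217.4, [24.8, 26.4]), (308.0, 173.4, [22.9, 23.5])]
tin 4 [ 0.5592 -0.0139  0.045 ] disc diam 0.0364
   off mm [1.5 2.8]
pred px [313. 264.] [(312.2, 217.4, [25.0, 26.3])]
tin 5 [ 0.5595 -0.0134  0.047 ] disc diam 0.0361
   off mm [ 1.6 69.9]
-0.308491288538903
pos [0.5922 0.0445 0.3344]  units [ 0.2913 -0.3358  0.4481]
[0.52279991 0.15839058]
```

The tray is within limits: edge about 8 mm from the stop axis, pin about 3 mm, tins within 3.5 mm. A gentle second push will close the remaining 1–3 mm and add margin.

>>> step_arm:
  steps:
    - [0.05,-0.1,0.05,0,0,0,1]
    - [0.1,-0.2,0.1,0,0,0,1]
    - [0.2,-0.3,0.15,0,0,0,1]
    - [0.29,-0.34,0.25,0,0,0,1]
    - [0.29,-0.34,0.35,0,0,0,1]
    - [0.29,-0.34,0.45,0,0,0,1]
    - [0.29,-0.34,0.45,0,0,0,1]
    - [0.29,-0.34,0.45,0,0,0,1]

```text
time_s: 47.3
position: [0.5207, 0.1587, 0.1984]
tcp_rot: [[0.303, 0.953, -0.004], [0.953, -0.303, -0.0], [-0.001, -0.003, -1.0]]
force: [0.8, -0.4, 0.2]
opening: 0.025
grasp_force: 0.0
```

```bash
python3 - <<'E'
from h import *
go(.5228,.1584,.032)
E
```

```text
pos [0.5207 0.1587 0.1984]  units [0.002  0.0088 0.5546]
```

>>> step_arm:
  steps:
    - [0,0,0.12,0,0,0,1]
    - [0,0,0.24,0,0,0,1]
    - [0,0,0.36,0,0,0,1]
    - [0,0,0.46,0,0,0,1]
    - [0,0,0.553,0,0,0,1]
    - [0,0,0.553,0,0,0,1]
    - [0,0,0.553,0,0,0,1]

```text
time_s: 47.88
position: [0.5227, 0.1585, 0.034]
tcp_rot: [[0.304, 0.953, 0.001], [0.953, -0.304, 0.0], [0.0, 0.001, -1.0]]
force: [-0.1, -0.1, 1.2]
opening: 0.006
grasp_force: 0.0
```

>>> step_arm:
  steps:
    - [0,0.01,0,0,0,0,1]
    - [0,0.02,0,0,0,0,1]
    - [0,0.03,0,0,0,0,1]
    - [0,0.04,0,0,0,0,1]
    - [0,0.045,0,0,0,0,1]
    - [0,0.05,0,0,0,0,1]
    - [0,0.05,0,0,0,0,1]

```text
time_s: 48.47
position: [0.5364, 0.1543, 0.0337]
tcp_rot: [[0.303, 0.953, 0.001], [0.953, -0.303, 0.0], [0.0, 0.001, -1.0]]
force: [0.3, -0.3, -0.4]
opening: 0.008
grasp_force: 0.0
```

>>> step_arm:
  steps:
    - [0,0.006,0,0,0,0,1]
    - [0,0.012,0,0,0,0,1]
    - [0,0.012,0,0,0,0,1]

```text
time_s: 48.72
position: [0.5396, 0.1533, 0.0333]
tcp_rot: [[0.303, 0.953, 0.0], [0.953, -0.303, -0.0], [0.0, 0.0, -1.0]]
force: [1.1, -0.1, 0.4]
opening: 0.004
grasp_force: 0.0
```

>>> step_arm:
  steps:
    - [0,0.006,0,0,0,0,1]
    - [0,0.01,0,0,0,0,1]
    - [0,0.01,0,0,0,0,1]

```text
time_s: 48.97
position: [0.541, 0.1526, 0.0332]
tcp_rot: [[0.303, 0.953, -0.003], [0.953, -0.303, 0.0], [-0.001, -0.003, -1.0]]
force: [-3.0, 2.0, 0.4]
opening: 0.004
grasp_force: 1.3
```

>>> step_arm:
  steps:
    - [0,0.005,0,0,0,0,1]
    - [0,0.01,0,0,0,0,1]
    - [0,0.01,0,0,0,0,1]

```text
time_s: 49.22
position: [0.5412, 0.1524, 0.033]
tcp_rot: [[0.303, 0.953, -0.008], [0.953, -0.303, 0.001], [-0.002, -0.008, -1.0]]
force: [-5.7, 5.1, 3.4]
opening: 0.008
grasp_force: 3.6
```

>>> step_arm:
  steps:
    - [0,0.003,0,0,0,0,1]
    - [0,0.007,0,0,0,0,1]
    - [0,0.007,0,0,0,0,1]

```text
time_s: 49.47
position: [0.5416, 0.1522, 0.0329]
tcp_rot: [[0.303, 0.953, -0.011], [0.953, -0.303, 0.001], [-0.002, -0.011, -1.0]]
force: [-8.2, 6.3, 5.8]
opening: 0.009
grasp_force: 4.8
```

The tool moved only 0.6 mm for 5 mm commanded, so the tray is firmly against the stop. I'll retreat and hand in.

>>> step_arm:
  steps:
    - [0,-0.03,0,0,0,0,1]
    - [0,-0.08,0,0,0,0,1]
    - [0,-0.12,0,0,0,0,1]
    - [0,-0.12,-0.1,0,0,0,1]
    - [0,-0.12,-0.25,0,0,0,1]
    - [0,-0.12,-0.4,0,0,0,1]
    - [0,-0.12,-0.5,0,0,0,1]
    - [0,-0.12,-0.5,0,0,0,1]

```text
time_s: 50.13
position: [0.518, 0.1623, 0.1907]
tcp_rot: [[0.302, 0.953, 0.017], [0.953, -0.302, 0.001], [0.006, 0.016, -1.0]]
force: [1.3, -0.3, 0.5]
opening: 0.01
grasp_force: 0.0
```

>>> step_arm:
  steps:
    - [-0.1,0.05,-0.1,0,0,0,0]
    - [-0.2,0.1,-0.2,0,0,0,0]
    - [-0.3,0.2,-0.3,0,0,0,0]
    - [-0.4,0.3,-0.4,0,0,0,0]
    - [-0.5,0.35,-0.45,0,0,0,0]
    - [-0.5,0.35,-0.45,0,0,0,0]
    - [-0.5,0.35,-0.45,0,0,0,0]
    - [-0.5,0.35,-0.45,0,0,0,0]

```text
time_s: 50.8
position: [0.5678, -0.0141, 0.3183]
tcp_rot: [[0.305, 0.952, 0.001], [0.952, -0.305, -0.0], [0.0, 0.001, -1.0]]
force: [-0.5, 0.2, -0.3]
opening: 0.475
grasp_force: 0.0
```

```bash
python3 - <<'E'
from h import *
for i in range(1,6): H[i]+=.005
q=np.array([.611,.019,-.28])
for i in range(1,6):
    P=tin(i,q[:2]+Rm(q[2])@LOC[i-1])
    if P is not None: print("   off mm",((Rm(-q[2])@(P-q[:2])-LOC[i-1])*1000).round(1))
print(read_state()["position"])
E
```

```text
pred px [309.  30.] [(310.2, 30.0, [18.5, 20.5]), (311.6, 78.4, [21.9, 23.8])]
tin 1 [0.6058 0.1489 0.039 ] disc diam 0.024
   off mm [1.1 0.4]
pred px [313.  78.] [(313.7, 79.1, [22.3, 23.8]), (312.4, 30.7, [18.7, 20.7]), (312.5, 125.8, [25.7, 26.2])]
tin 2 [0.5909 0.0975 0.041 ] disc diam 0.0286
   off mm [ 1.  -1.6]
pred px [315. 126.] [(313.5, 126.4, [25.6, 26.4]), (314.9, 79.6, [22.3, 24.0]), (317.6, 175.3, [28.4, 28.9])]
tin 3 [0.5727 0.0457 0.043 ] disc diam 0.0327
   off mm [-2.2  0.1]
pred px [317. 176.] [(317.9, 175.4, [28.4, 29.0]), (313.8, 126.6, [25.6, 26.2]), (319.4, 225.9, [29.8, 31.6])]
tin 4 [ 0.559  -0.0137  0.045 ] disc diam 0.0371
   off mm [1.1 0.7]
pred px [318. 226.] [(319.4, 226.0, [29.7, 31.7]), (317.8, 175.6, [28.2, 28.8])]
tin 5 [ 0.5406 -0.0784  0.047 ] disc diam 0.042
   off mm [ 1.3 -0.1]
[ 0.56639551 -0.01156173  0.31716889]
```

```bash
python3 -c "
from rig import *
print(hand_in())"
```

```text
the job is handed in; nothing more can be done
None
```

I handed the job in at about 51 s of robot time: the loaded tray is against the pin and the left stop, and all five tins are upright and down in their own pockets, placed from smallest to largest. `hand_in()` gave no verdict. My last camera check put every tin within about 2.5 mm of its pocket centre, and a second push barely moved the tray.

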